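# Load the damper cartridge in the drill jig, heavy end down

## Task

The damper cartridge lying on the two V-rests has a heavy slug sealed in one end, which nothing outside shows: lift it off its rests by the middle to feel which end is the heavy one, lay it back on the rests and let go. Then take it afresh and stand it in the upright V of the drill jig with its heavy end down (the light end gets drilled), gently, without knocking or dropping, until it is fully back in the V and down on the base plate. Last, swing the jig's leaf over it until it is fully shut, and leave the loose parts round about where they are.

Things in the scene. Friction and masses are not known exactly. Their poses are not given: they have to be found in the camera images.
- cartridge_mid (a point): Centre of the cartridge: bare-metal cylinder, diameter 30, length 120 mm, about 0.4 kg, ends alike (a dark groove near each). x runs along it, towards either end: the axes do not tell which end is heavy. A slug fixed in one end puts the balance point about 19 mm from the centre towards that end: held by the middle it weighs about 4 N and turns the gripper by 0.07 N m. Starts level on the rests.
- rests_cradle (a point): Where the cartridge's centre lies on the fixed V-rests, 60 mm above the bench; x along the bar, z up. A dark plate 150 x 56 x 10 mm carries two bare-metal saddles 50 mm either side of the middle, each 10 mm thick along x, 30 mm wide at the top (34 at the foot), so that the bar's sides and top are free along its whole length.
- jig_seat (a point): Fixed drill jig: point on top of its 12 mm base plate, where the axis of a 30 mm cylinder stands when it touches both faces of the upright right-angled V. x points from the open mouth (about 40 mm wide) into the V, the way to push; z up. V walls rise 50 mm above the point; the hinge column begins 50 mm behind it. A cartridge home ends 120 mm above it, 1.5 mm under the shut leaf. Rigid stops.
- leaf (a joint): Jig leaf angle, rad: 0 shut (level over the V), 1.57 upright, 2.0 back against its stop; starts open. Metal plate 50 mm wide, 8 mm thick, reaching 94 mm from its hinge axis, plus a thumb tab 14 mm long, 20 mm wide at the middle of the edge; a bush stands 4 mm up on its upper face 60 mm from the hinge. Stiff hinge: 1 to 3 N at the edge moves it, and it stays where it is left.
- leaf_hinge (a point): Middle of the leaf's hinge axis, 60 mm behind (jig x) and 125.5 mm above jig_seat; the leaf turns about the jig's y. The frame turns with the leaf: -x runs from hinge to edge, z out of its upper face (its back when open).
- leaf_edge (a point): Point in the leaf's mid-plane 90 mm from the hinge axis, near its free edge; same axes as leaf_hinge.
- sleeve_2: Bystander: bored metal sleeve standing on the bench, 28 mm in diameter, 66 mm high; origin at its underside. Leave it.
- cap_1: Bystander: small turned blank, 20 mm in diameter, 30 mm high, standing; origin at its underside. Leave it.
- cap_3: Bystander: another such blank, 20 x 30 mm, standing; origin at its underside. Leave it.
- nut_3: Bystander: ball-shaped nut with a hole, 24 mm in diameter, 16 mm high; origin at its underside. Leave it.
Not all that is in view belongs to the job. Leave any turquoise look-alike of the part that bears cartridge_mid alone.

How it is judged (in metres and radians):
On the way, in this order (a step that is already met when the one before it is completed fails the run):
1. the cartridge is lifted clear of its rests to feel it (its centre 20 mm or more above where it lay) (height (world z) of cartridge_mid above 0.08 m and horizontal distance between cartridge_mid and rests_cradle below 0.05 m), for 0.3 s.
2. it lies on its rests again, let go (distance between cartridge_mid and rests_cradle below 0.025 m and angle between the x axis of cartridge_mid and the x axis of rests_cradle, either way round below 0.12 rad and contact force between the fingers and cartridge below 0.1 N and linear speed of cartridge below 0.03 m/s), for 0.15 s.
3. it stands in the V, heavy end down, fully back and down, with the leaf still open ((angle between cartridge_mid's own x axis and vertical below 0.06 rad or angle between cartridge_mid's own x axis and vertical above 3.0816 rad) and horizontal distance between cartridge_mid and jig_seat below 0.0045 m and z of cartridge_mid in the frame of jig_seat below 0.063 m and z of slug_c0 in the frame of jig_seat below 0.04 m and value of joint leaf above 0.8 rad), for 0.2 s.
At the end, for the whole second after the job is handed in: The cartridge stands upright (within 0.06 rad) with its heavy end down, its axis within 4.5 mm of the V's seat and its lower end within 3 mm of the base plate, at rest and let go; the leaf is shut (under 0.05 rad) ((angle between cartridge_mid's own x axis and vertical below 0.06 rad or angle between cartridge_mid's own x axis and vertical above 3.0816 rad) and horizontal distance between cartridge_mid and jig_seat below 0.0045 m and z of cartridge_mid in the frame of jig_seat below 0.063 m and z of slug_c0 in the frame of jig_seat below 0.04 m and value of joint leaf below 0.05 rad and linear speed of cartridge below 0.02 m/s); the robot touches nothing.
It fails at once if the cartridge is rammed or dropped into the jig (over 50 N between them) (contact force between cartridge and jig above 50 N).
It fails at once if a loose part round about is shifted by more than 20 mm (distance of any of sleeve_2, cap_1, cap_3, nut_3 from where it was at the start of the episode above 0.02 m).
It also fails if it takes over 72 s, if anything falls off the work surface, if the arm or the gripper's body presses on something with over 40 N, if the wrist force passes 120 N, or if a joint passes its speed limit or range.

## Robot

A 6-joint arm with a two-finger parallel gripper is mounted at the origin on a cart in front of the work surface, level with it; the furniture and walls round the work are solid. World frame = base frame: x ahead of the robot, y to its left, z up, the work surface at z = 0. Lengths are in mm, angles in rad, forces in N, time in s.
With the tool pointing down it reaches from about 350 to 975 mm from the base axis. Payload 7.1 kg.
Tool frame: the origin (TCP) lies midway between the tips of the shut fingers; the grasp point (between the pads) lies 19 mm behind it (ctrl.grasp_offset is the distance from the TCP to the grasp point, in mm); z points along the fingers, y is the line along which they close (so a half turn about z gives the same grasp; the last joint's range is limited). The gripper opens to 88 mm and grips with 3 to 60 N. Pads are 20 mm wide; open, the fingers measure 115 mm over their backs; the gripper's body (75 mm by 178 mm) begins 61 mm behind the grasp point.
Start: joints at [-1.342, 0.423, 1.63, -0, 1.089, -0.019], TCP at [153.314, -605.887, 222.675] pointing down, gripper open.
Joint ranges: [-3, 3], [-0.9, 2.11], [0.09, 2.58], [-1.31, 4.45], [0.11, 2.69], [-2.54, 2.54]. Speed limits (rad/s): [2.39, 2.39, 3.01, 3.14, 3.14, 3.14].

## Interface

Orientations are given as a rotation vector (axis times angle).
In Python, from workcell import ctrl gives the robot as it stands. The module is installed in compiled form; this text tells all that it offers.
- The arm moves only by the tool servo_tool, never from a script. Its argument "rows" is a list of rows, each a list of 7 numbers: the turn, a rotation vector about the tool's x, y, z as a fraction of full scale, then the shift along the tool's x, y, z as a fraction of full scale, then the finger opening in mm, from 0 to 87.8. A call has 1 to 10 rows; each row is the pose to reach, as a shift and turn from the pose commanded when the call began, along the tool's axes at that moment; what a row does not reach only later rows make up. Full scale, the value 1, is 20 cm for a shift and 1.5 rad for a turn. A row lasts 1/8 s, in which the tool goes at most 62.5 mm and 10.7 degrees, less where a joint would pass 70% of its speed; a pose out of reach is approached as far as the arm can. A call with a number of a shift or a turn outside -1 to 1 is refused whole. A call with a gripper value outside its range is refused whole. The fingers move at their own pace and stop on an object; the grip force is fixed at half the most. Time passes only in rows, so rows that repeat a pose let the fingers close. It gives the time, the measured TCP pose, the force, the opening and the grip force at its end, in the units of the state.
- ctrl.get_obs(): the state, without advancing time (a new reading comes with each control period).
- ctrl.get_image(name): name is "scene" or "side" or "wrist"; returns (picture, depth): 400x640x3 uint8, red, green, blue; 400x640 float32, mm along the optical axis (not along the pixel's ray), 0 where there is no reading.
- ctrl.camera_info(name): a dict with "intrinsics" (3x3 intrinsics, pixels), "R" (3x3) and "t" (3): a world point X has camera coordinates R X + t. Camera axes: x right, y down, z forward; pixel columns grow to the right and rows downward; lengths in mm; the calibration is good to about 2 mm. A picture is of the moment at which its call begins: read the wrist's pose just before it. camera_info takes no time and is no camera call; for the wrist camera it gives the pose at the moment of the call.
- ctrl.close_job(): hands the job in; it is judged then, once.
The state is a dict: "t": time; "qpos": joint angles; "qvel": joint speeds; "joint_torque": joint torques, N m; "ee_pos": TCP position; "orientation": TCP orientation; "ft_force": force on the tool from outside, world axes, zero at the start; "moment": the same for the moment, N m; "width": finger opening in mm; "grasp_force": force on a finger pad.
Only numpy, scipy, OpenCV 4.12 (cv2) and the standard library are available. Lean on these libraries where they do the work, as an engineer would, in place of code of your own. Each camera call takes 0.05 s, during which the arm holds its last target. There are 200 camera calls.

## Working session

There is one attempt and no reset: what is moved stays moved. The work goes in short steps, Python scripts to look and compute and a tool call to move; the robot and the scene stay as the last step left them, time stands still between calls to the robot, and variables do not carry over. Pictures are saved under pics/ and viewed, at most 10 in all, crops included, and the job is handed in when it is done.

Besides the shell and the picture viewer there is one more tool, called as name(argument=value, ...) on one line, values as JSON. servo_tool: Moves the arm, as the interface text tells. Its arguments: {"type":"object","properties":{"rows":{"type":"array","items":{"type":"array","items":{"type":"number"}}}},"required":["rows"]}

```bash
mkdir -p pics; python3 - <<'E'
from workcell import ctrl
import cv2,numpy as np
o=ctrl.get_obs(); print(o)
for n in ["scene","side"]:
    p,d=ctrl.get_image(n); c=ctrl.camera_info(n)
    np.savez(f"{n}.npz",p=p,d=d,K=c["intrinsics"],R=c["R"],t=c["t"])
    cv2.imwrite(f"pics/{n}.png",p[:,:,::-1]); print(n,-np.array(c["R"]).T@np.array(c["t"]))
E
```

```text
{'t': 0.0, 'qpos': array([-1.34200228e+00,  4.23840035e-01,  1.63073059e+00, -8.66276228e-06,
        1.08858549e+00, -1.89809282e-02]), 'qvel': array([-0.00160149,  0.00260108, -0.00134944, -0.00048049, -0.00211457,
        0.00039814]), 'joint_torque': array([ 1.61989643e-03, -5.44624829e+01, -2.73665035e+01,  6.44472102e-02,
        2.27303297e-02, -1.27952330e-04]), 'ee_pos': array([ 153.18239022, -605.33957631,  221.88625341]), 'orientation': array([-3.11597177e+00, -3.88023418e-01,  2.69018615e-04]), 'ft_force': array([-0.20083951,  0.71197117,  0.12985104]), 'moment': array([0.04177098, 0.01522379, 0.02844491]), 'grasp_force': 0.0, 'width': 87.80566548052806}
scene [136.46935665 769.02253743 783.9352531 ]
side [ 343.4485927  1198.62698999  895.90884404]
```

View pics/scene.png

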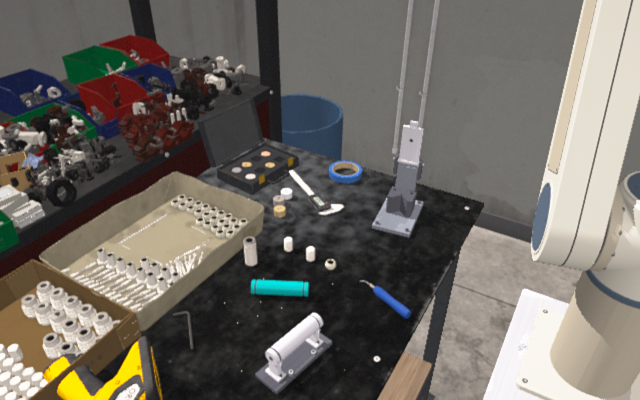

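View pics/side.png

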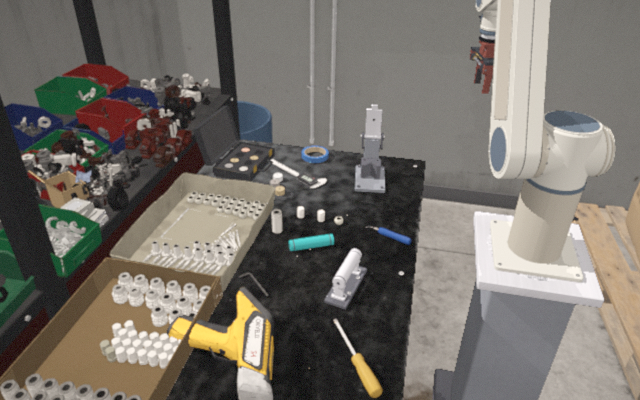

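The scene camera shows the cartridge on its rests at about (298,338) and the jig at about (400,190). The turquoise decoy is at (280,288), and the small bystanders lie around (250–330,245–265). Next I'll enlarge and back-project.

```bash
cat > h.py <<'E'
import numpy as np,cv2
def cloud(n):
    f=np.load(f"{n}.npz"); d=f["d"].astype(float); K=f["K"]
    v,u=np.mgrid[:400,:640]
    c=np.stack([(u-K[0,2])/K[0,0]*d,(v-K[1,2])/K[1,1]*d,d],-1)
    X=(c-f["t"])@f["R"]; X[d==0]=np.nan
    return f["p"],X
def proj(n,P):
    f=np.load(f"{n}.npz"); c=np.asarray(P)@f["R"].T+f["t"]; q=c@f["K"].T; return q[...,:2]/q[...,2:]
E
python3 - <<'E'
from h import *
p,X=cloud("scene")
a=cv2.resize(p[300:400,240:350],None,fx=4.5,fy=4.5,interpolation=cv2.INTER_CUBIC)
b=cv2.resize(p[115:240,365:435],None,fx=3.6,fy=3.6,interpolation=cv2.INTER_CUBIC)
b=b[:450]; a=a[:450]
cv2.imwrite("pics/crop1.png",np.hstack([a,b])[:,:,::-1]); print(a.shape,b.shape)
for n in ["scene","side"]:
    p,X=cloud(n)
    if n=="scene": pts=dict(cart=(298,335),jigbase=(385,222),jigtop=(412,130),sleeve=(251,238),cap1=(288,239),cap2=(310,249),nut=(331,261),turq=(280,287),bench=(330,300))
    else: pts=dict(cart=(346,268),jigbase=(370,187),jigtop=(373,110),sleeve=(277,212),cap1=(300,209),cap2=(321,212),nut=(339,218),turq=(311,242),bench=(330,380))
    for k,(u,v) in pts.items(): print(n,k,np.round(X[v,u],1))
E
```

```text
(450, 495, 3) (450, 252, 3)
scene cart [467.8 253.5  73.6]
scene jigbase [ 499.1 -206.9   14.9]
scene jigtop [ 493.9 -309.3  226.3]
scene sleeve [708.4  65.   65.4]
scene cap1 [659.   -9.   31.6]
scene cap2 [596.2  -3.7  32. ]
scene nut [544.4  -9.7  14.5]
scene turq [589.7 129.7  27.4]
scene bench [491.8  89.8   4.9]
side cart [473.3 272.7  74.8]
side jigbase [ 475.4 -200.    11.7]
side jigtop [ 494.1 -301.6  233.4]
side sleeve [705.5  67.6  59.8]
side cap1 [656.5  -0.8  31.6]
side cap2 [593.6  -1.6  30.5]
side nut [541.8 -13.4   9.3]
side turq [590.6 138.5  28.5]
side bench [457.9 533.1  -1.1]
```

View pics/crop1.png

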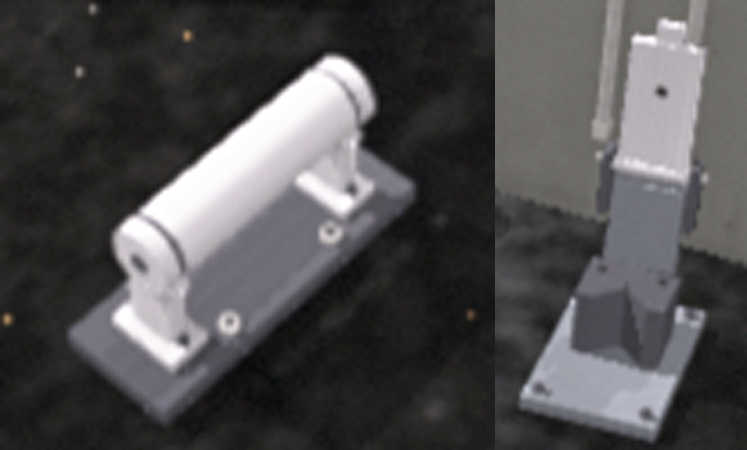

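The crop shows the cartridge from about crop (125,250) to (350,80) on its plate. The jig's V opens towards the camera, with its top vertex near crop (625,285), and the leaf is open behind it. Now I'll fit geometry from both clouds.

```bash
python3 - <<'E'
from h import *
from scipy.optimize import least_squares
P={n:cloud(n)[1].reshape(-1,3) for n in("scene","side")}
P={n:p[~np.isnan(p).any(1)] for n,p in P.items()}
for n in P:
    X=P[n]; s=X[(abs(X[:,0]-470)<90)&(abs(X[:,1]-263)<90)&(X[:,2]>50)&(X[:,2]<90)]
    def res(q):
        a=np.array([np.cos(q[2]),np.sin(q[2]),q[4]]);a/=np.linalg.norm(a); w=s-np.array([q[0],q[1],q[3]])
        return np.linalg.norm(w-np.outer(w@a,a),axis=1)-15
    best=min((least_squares(res,[470,263,y0,60,0],loss='soft_l1',f_scale=2) for y0 in(0,.8,1.6,2.4)),key=lambda r:r.cost)
    q=best.x; a=np.array([np.cos(q[2]),np.sin(q[2])]); t=(s[:,:2]-q[:2])@a
    lo,hi=np.percentile(t,[.5,99.5]); print(n,len(s),"cyl",q.round(3),"ends",lo,hi,"centre",q[:2]+a*(lo+hi)/2)
    # rest plate
    for nm,c,zr in(("restplate",(470,263),(5,15)),("jigplate",(490,-230),(8,16)),("walltop",(490,-240),(56,68))):
        m=(abs(X[:,:2]-c)<110).all(1)&(X[:,2]>zr[0])&(X[:,2]<zr[1]); s2=X[m]
        r=cv2.minAreaRect(s2[:,:2].astype(np.float32)); print(nm,m.sum(),r, np.median(s2[:,2]))
    # jig all
    m=(abs(X[:,0]-490)<80)&(X[:,1]<-150)&(X[:,1]>-380)&(X[:,2]>20); s2=X[m]
    for z in range(20,250,10):
        k=s2[(s2[:,2]>=z)&(s2[:,2]<z+10)]
        if len(k): print(z,len(k),k.min(0)[:2].round(),k.max(0)[:2].round(),np.median(k[:,1]).round(1))
E
```

```text
scene 1134 cyl [ 4.79604e+02  2.72531e+02  1.36900e+00  6.23480e+01 -2.00000e-03] ends -78.93889210848158 41.20941119458609 centre [475.81735641 254.05007728]
restplate 1661 ((470.0118408203125, 262.65380859375), (219.52413940429688, 217.4139404296875), 0.28751063346862793) 11.888445320669398
jigplate 653 ((490.1973571777344, -255.296875), (183.93362426757812, 151.05215454101562), 13.543814659118652) 14.351448518742961
walltop 348 ((489.96044921875, -280.31671142578125), (64.62863159179688, 61.48261260986328), 7.756814479827881) 64.5261826161244
20 98 [ 442. -334.] [ 517. -184.] -258.9
30 93 [ 455. -300.] [ 519. -246.] -258.3
40 92 [ 455. -304.] [ 516. -246.] -260.0
50 90 [ 455. -314.] [ 516. -245.] -258.7
60 321 [ 456. -323.] [ 523. -247.] -278.7
70 73 [ 468. -315.] [ 517. -296.] -302.4
80 63 [ 469. -312.] [ 516. -296.] -301.7
90 73 [ 462. -320.] [ 518. -295.] -301.9
100 89 [ 458. -317.] [ 526. -295.] -302.3
110 100 [ 459. -322.] [ 527. -292.] -302.4
120 108 [ 457. -317.] [ 527. -295.] -302.8
130 99 [ 456. -320.] [ 532. -294.] -305.7
140 122 [ 455. -318.] [ 532. -296.] -305.2
150 92
[... 1233 characters left out ...]
. -308.] [ 513. -290.] -299.7
90 52 [ 456. -310.] [ 521. -287.] -299.3
100 52 [ 455. -314.] [ 522. -291.] -299.9
110 52 [ 457. -314.] [ 522. -292.] -300.1
120 67 [ 455. -317.] [ 523. -290.] -300.5
130 56 [ 453. -318.] [ 523. -288.] -305.2
140 77 [ 453. -328.] [ 527. -294.] -305.1
150 45 [ 457. -315.] [ 521. -293.] -305.3
160 49 [ 468. -317.] [ 514. -299.] -305.7
170 40 [ 466. -315.] [ 513. -296.] -308.5
180 42 [ 466. -314.] [ 514. -300.] -307.6
190 49 [ 466. -315.] [ 514. -297.] -306.3
200 47 [ 467. -317.] [ 515. -301.] -307.5
210 44 [ 468. -318.] [ 513. -302.] -308.1
220 47 [ 465. -318.] [ 514. -296.] -308.1
230 32 [ 467. -315.] [ 514. -302.] -309.4
240 17 [ 483. -320.] [ 499. -305.] -309.2
```

servo_tool(rows=[[0,0,0,0.3,-0.2,-0.3,87.8],[0,0,0,0.6,-0.4,-0.6,87.8],[0,0,0,0.9,-0.55,-0.9,87.8],[0,0,0,1,-0.6,-0.9,87.8],[0,0,0,1,-0.6,-0.9,87.8]])

```text
t: 0.72
ee_pos: [319.1, -439.1, 404.3]
orientation: [3.116, 0.389, 0.001]
ft_force: [-0.7, -1.2, -0.2]
width: 87.8
grasp_force: 0.0
```

servo_tool(rows=[[0,0,0,0.2,-0.2,0,87.8],[0,0,0,0.4,-0.4,0,87.8],[0,0,0,0.6,-0.6,0,87.8],[0,0,0,0.75,-0.75,0,87.8],[0,0,0,0.8,-0.8,0,87.8],[0,0,0,0.8,-0.8,0,87.8]])

```text
t: 1.48
ee_pos: [433.7, -246.0, 402.5]
orientation: [3.117, 0.391, -0.001]
ft_force: [0.2, -0.5, -0.4]
width: 87.9
grasp_force: 0.0
```

```bash
cat >> h.py <<'E'
import json
from scipy.spatial.transform import Rotation as Ro
def log(o): open("log.txt","a").write(json.dumps([list(map(float,o[k])) for k in("qpos","ee_pos","orientation")])+"\n")
def snap(n,f=None):
    from workcell import ctrl
    c=ctrl.camera_info(n); p,d=ctrl.get_image(n)
    f=f or n; np.savez(f"{f}.npz",p=p,d=d,K=c["intrinsics"],R=c["R"],t=c["t"]); cv2.imwrite(f"pics/{f}.png",p[:,:,::-1])
def look(): 
    from workcell import ctrl
    o=ctrl.get_obs(); log(o); R=Ro.from_rotvec(o["orientation"]).as_matrix()
    print("t",o["t"],"q",o["qpos"].round(3),"p",o["ee_pos"].round(1),"w",round(o["width"],1),"gf",round(o["grasp_force"],1),"F",o["ft_force"].round(2),"M",o["moment"].round(3)); print(R.round(4).tolist())
    return o,R
def go(P,Rt,o,R):
    d=R.T@(np.array(P)-o["ee_pos"]); r=Ro.from_matrix(R.T@Rt).as_rotvec()
    print("row",(r/1.5).round(4).tolist(),(d/200).round(4).tolist())
E
python3 - <<'E'
from h import *
o,R=look(); snap("wrist","w1")
E
```

```text
t 1.475 q [-0.54   0.062  1.687 -0.     1.393  0.782] p [ 433.7 -246.   402.5] w 87.9 gf 0.0 F [ 0.19 -0.46 -0.45] M [-0.009  0.007 -0.014]
[[0.9691, 0.2467, -0.0005], [0.2467, -0.9691, -0.0002], [-0.0005, 0.0001, -1.0]]
```

View pics/w1.png

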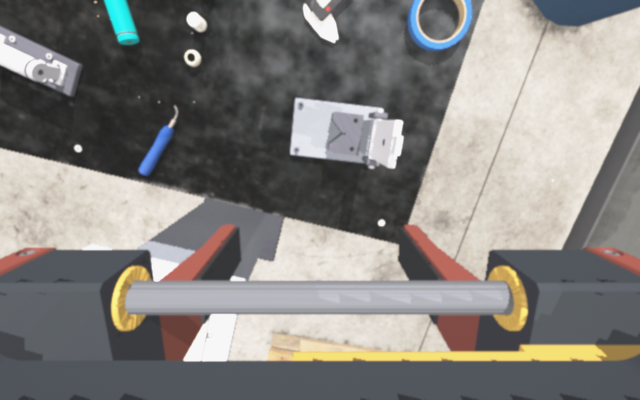

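The wrist view shows the jig from above. The plate spans about (292–385, 98–165), the V vertex is near (341,133), and the leaf is on the right. I'll enlarge it.

```bash
python3 - <<'E'
from h import *
p,X=cloud("w1")
cv2.imwrite("pics/c2.png",cv2.resize(p[88:178,280:412],None,fx=6,fy=6,interpolation=cv2.INTER_CUBIC)[:,:,::-1])
f=np.load("w1.npz"); print(f["K"].round(1).tolist())
for u,v in((310,130),(330,115),(355,118),(352,150),(322,130),(300,290)): print(u,v,X[v,u].round(1))
E
```

```text
[[312.8, 0.0, 319.1], [0.0, 312.8, 199.1], [0.0, 0.0, 1.0]]
310 130 [ 478.7 -217.7   12.8]
330 115 [ 511.4 -244.7   13.3]
355 118 [ 515.5 -282.3   61.9]
352 150 [ 466.9 -290.8   64.7]
322 130 [ 483.9 -237.7   14.2]
300 290 [ 459.5 -234.3  499.1]
```

View pics/c2.png

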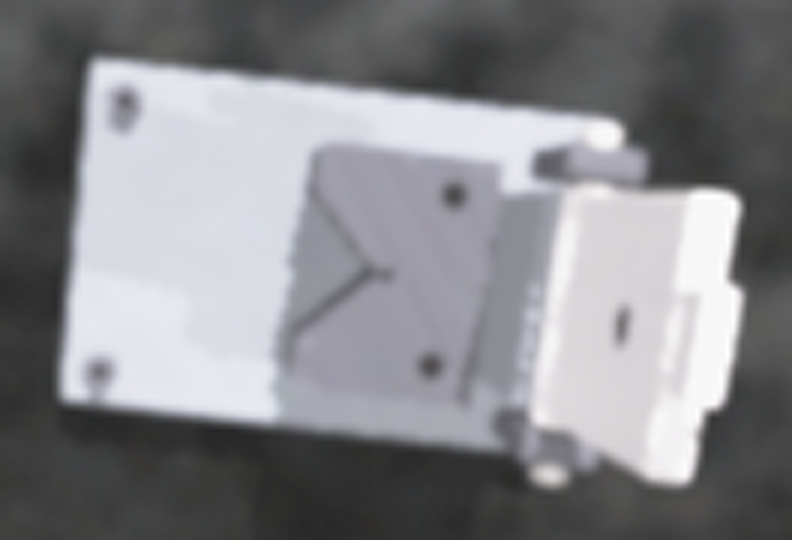

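```bash
python3 - <<'E'
from h import *
f=np.load("w1.npz");K,R,t=f["K"],f["R"],f["t"]; C=-R.T@t
def ray(cx,cy,z):
    u=(cx+.5)/6-.5+280; v=(cy+.5)/6-.5+88
    d=R.T@np.linalg.inv(K)@[u,v,1]; return (C+d*(z-C[2])/d[2])[:2]
q={k:ray(*a) for k,a in dict(vert=(372,270,62),mU=(315,186,62),mL=(297,333,62),blkU=(318,148,62),blkL=(290,392,62),hU=(453,195,62),hL=(430,366,62),bU=(500,162,62),bL=(465,400,62),pU=(92,62,12),pL=(62,400,12),sU=(125,105,12),sL=(98,372,12)).items()}
for k,a in q.items(): print(k,a.round(1))
for a,b in(("mU","mL"),("blkU","blkL"),("hU","hL"),("bU","bL"),("pU","pL"),("sU","sL")):
    d=q[b]-q[a]; print(a,"w",np.linalg.norm(d).round(1),"mid",((q[a]+q[b])/2).round(1),"xyaw",np.arctan2(d[0],-d[1]).round(4)-0, np.arctan2(-abs(d[0]),0), (np.arctan2(d[1],d[0])+np.pi/2).round(4))
E
```

```text
vert [ 488.9 -267.9]
mU [ 505.8 -247.9]
mL [ 468.3 -252.9]
blkU [ 515.2 -246.2]
blkL [ 452.8 -255.1]
hU [ 512.5 -283.2]
hL [ 468.6 -289.4]
bU [ 523.5 -292.7]
bL [ 462.3 -300.9]
pU [ 523.8 -180.3]
pL [ 429.5 -193.4]
sU [ 514.8 -192. ]
sL [ 440.  -201.8]
mU w 37.9 mid [ 487.  -250.4] xyaw -1.4372 -1.5707963267948966 -1.4372
blkU w 63.1 mid [ 484.  -250.6] xyaw -1.4295 -1.5707963267948966 -1.4295
hU w 44.3 mid [ 490.6 -286.3] xyaw -1.4316 -1.5707963267948966 -1.4316
bU w 61.8 mid [ 492.9 -296.8] xyaw -1.439 -1.5707963267948966 -1.439
pU w 95.2 mid [ 476.6 -186.9] xyaw -1.4328 -1.5707963267948966 -1.4328
sU w 75.4 mid [ 477.4 -196.9] xyaw -1.4408 -1.5707963267948966 -1.4408
```

servo_tool(rows=[[0,0,0,0.15,-0.25,0,87.8],[0,0,0,0.3,-0.5,0,87.8],[0,0,0,0.45,-0.75,0,87.8],[0,0,0,0.6,-1,0,87.8]])

```text
t: 2.02
ee_pos: [501.3, -22.9, 402.7]
orientation: [3.117, 0.384, 0.0]
ft_force: [0.4, 0.1, 0.1]
width: 87.9
grasp_force: 0.0
```

servo_tool(rows=[[0,0,-0.12,0.02,-0.2,0.05,87.8],[0,0,-0.24,0.04,-0.4,0.15,87.8],[0,0,-0.36,0.06,-0.6,0.25,87.8],[0,0,-0.48,0.1,-0.8,0.35,87.8],[0,0,-0.6,0.12,-1,0.45,87.8],[0,0,-0.72,0.12,-1,0.5,87.8],[0,0,-0.747,0.12,-1,0.5,87.8],[0,0,-0.747,0.12,-1,0.5,87.8]])

```text
t: 3.02
ee_pos: [475.7, 175.7, 302.4]
orientation: [2.437, 1.983, -0.001]
ft_force: [0.6, 0.3, -0.4]
width: 87.9
grasp_force: 0.0
```

```bash
python3 - <<'E'
from h import *
o,R=look(); snap("wrist","w2")
p,X=cloud("w2"); X=X.reshape(-1,3); X=X[~np.isnan(X).any(1)]
from scipy.optimize import least_squares
s=X[(abs(X[:,0]-474)<50)&(abs(X[:,1]-256)<90)&(X[:,2]>50)&(X[:,2]<90)]
def res(q):
    a=np.array([np.cos(q[2]),np.sin(q[2])]); w=s[:,:2]-q[:2]
    return np.hypot(w@[-a[1],a[0]],s[:,2]-q[3])-15
q=least_squares(res,[474,256,1.37,60],loss='soft_l1').x; a=np.array([np.cos(q[2]),np.sin(q[2])]); tt=(s[:,:2]-q[:2])@a
lo,hi=np.percentile(tt,[.5,99.5]); c=q[:2]+a*(lo+hi)/2; print(len(s),q,lo,hi,c)
Rt=np.array([[np.cos(q[2]),np.sin(q[2]),0],[np.sin(q[2]),-np.cos(q[2]),0],[0,0,-1]])
go([c[0],c[1],120],Rt,o,R)
E
```

```text
t 3.025 q [ 0.331  0.158  1.804 -0.     1.18   0.535] p [475.7 175.7 302.4] w 87.9 gf 0.0 F [ 0.6   0.25 -0.37] M [-0.003 -0.014 -0.016]
[[0.2032, 0.9791, -0.0003], [0.9791, -0.2032, -0.0005], [-0.0006, -0.0002, -1.0]]
2450 [502.86549399 389.99331935   1.37044377  60.64471652] -197.24841572910395 -78.57364246576948 [475.41915221 254.84099688]
row [-0.0002, 0.0004, -0.0028] [0.3878, -0.0814, 0.9118]
```

View pics/w2.png

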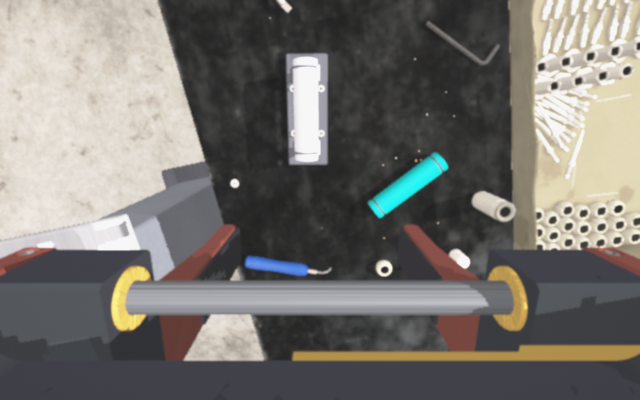

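The wrist view gives the cartridge centre as (475.4, 254.8), length about 119 mm and yaw 1.370, which agrees with the other cameras. Descending now.

servo_tool(rows=[[0,0,0,0.2,-0.05,0.25,87.8],[0,0,0,0.388,-0.08,0.45,87.8],[0,0,0,0.388,-0.08,0.7,87.8],[0,0,0,0.388,-0.08,0.91,87.8],[0,0,0,0.388,-0.08,0.91,87.8]])

```text
t: 3.7
ee_pos: [473.5, 254.6, 118.2]
orientation: [-2.435, -1.983, 0.01]
ft_force: [-0.1, -1.3, 1.0]
width: 87.8
grasp_force: 0.0
```

servo_tool(rows=[[0,0,0,0,0,0.2,87.8],[0,0,0,0,0,0.37,87.8],[0,0,0,0,0,0.395,87.8],[0,0,0,0,0,0.395,60],[0,0,0,0,0,0.395,40],[0,0,0,0,0,0.395,34],[0,0,0,0,0,0.395,34]])

```text
t: 4.58
ee_pos: [475.4, 256.4, 42.4]
orientation: [2.434, 1.985, 0.002]
ft_force: [0.1, -0.3, -0.6]
width: 51.4
grasp_force: 0.0
```

```bash
python3 - <<'E'
from h import *
o,R=look()
E
```

```text
t 4.575 q [0.473 0.577 1.913 0.    0.651 0.675] p [475.4 256.4  42.4] w 51.4 gf 0.0 F [ 0.12 -0.34 -0.64] M [-0.067 -0.082 -0.004]
[[0.2011, 0.9796, 0.001], [0.9796, -0.2011, 0.0005], [0.0007, 0.0009, -1.0]]
```

servo_tool(rows=[[0,0,0,0,0,0,0],[0,0,0,0,0,0,0],[0,0,0,0,0,0,0],[0,0,0,0,0,0,0],[0,0,0,0,0,0,0]])

```text
t: 5.2
ee_pos: [475.0, 256.2, 41.6]
orientation: [-2.434, -1.986, 0.0]
ft_force: [-0.6, 0.0, 0.1]
width: 29.9
grasp_force: 30.0
```

servo_tool(rows=[[0,0,0,0,0,-0.05,0],[0,0,0,0,0,-0.1,0],[0,0,0,0,0,-0.15,0],[0,0,0,0,0,-0.2,0],[0,0,0,0,0,-0.2,0],[0,0,0,0,0,-0.2,0],[0,0,0,0,0,-0.2,0],[0,0,0,0,0,-0.2,0]])

```text
t: 6.2
ee_pos: [474.8, 256.0, 81.3]
orientation: [-2.434, -1.985, 0.001]
ft_force: [0.2, 0.2, -4.4]
width: 29.3
grasp_force: 30.0
```

```bash
python3 - <<'E'
from h import *
from workcell import ctrl
o,R=look()
M=[];F=[]
for i in range(4):
    snap("wrist","w3"); x=ctrl.get_obs(); M.append(x["moment"]);F.append(x["ft_force"])
m=np.mean(M,0);print(np.round(M,3).tolist(),np.mean(F,0).round(2),"tool",(R.T@m).round(3))
E
```

```text
t 6.2 q [ 0.472  0.509  1.904 -0.     0.73   0.675] p [474.8 256.   81.3] w 29.3 gf 30.0 F [ 0.17  0.19 -4.39] M [-0.096 -0.048 -0.001]
[[0.2011, 0.9796, -0.0007], [0.9796, -0.2011, -0.0004], [-0.0005, -0.0006, -1.0]]
[[-0.087, 0.0, -0.014], [-0.091, -0.08, 0.041], [-0.077, -0.124, -0.069], [-0.096, -0.045, 0.019]] [-0.21  0.02 -4.1 ] tool [-0.078 -0.074  0.006]
```

```bash
python3 - <<'E'
from h import *
from workcell import ctrl
M=[];F=[]
for i in range(24):
    ctrl.get_image("side"); x=ctrl.get_obs(); M.append(x["moment"]);F.append(x["ft_force"])
M=np.array(M);print(M.mean(0).round(4),M.std(0).round(4),np.mean(F,0).round(2),x["t"],x["ee_pos"].round(1))
E
```

```text
[-0.111  -0.0583  0.0031] [0.031  0.032  0.0313] [ 0.14  0.17 -4.02] 7.6 [475.1 256.2  81.7]
```

servo_tool(rows=[[0,0,0,0,0,0.07,0],[0,0,0,0,0,0.14,0],[0,0,0,0,0,0.18,0],[0,0,0,0,0,0.195,0],[0,0,0,0,0,0.198,0],[0,0,0,0,0,0.198,40],[0,0,0,0,0,0.198,60],[0,0,0,0,0,0.198,60],[0,0,0,0,0,0.198,60]])

```text
t: 8.72
ee_pos: [475.3, 256.3, 42.3]
orientation: [2.435, 1.985, 0.001]
ft_force: [-0.6, 0.1, 0.3]
width: 59.7
grasp_force: 0.0
```

```bash
python3 - <<'E'
from h import *
from workcell import ctrl
o,R=look();M=[]
for i in range(16):
    ctrl.get_image("side"); x=ctrl.get_obs(); M.append(x["moment"])
M=np.array(M);print(M.mean(0).round(4),M.std(0).round(4),x["t"])
snap("scene","s2");snap("side","d2")
# fit arm kinematics from log: q -> TCP
L=[json.loads(l) for l in open("log.txt")]; L.append([[-1.342,.42384,1.63073,0,1.08859,-.01898],[153.2,-605.5,222.2],[-3.116,-.388,.0003]])
from scipy.optimize import least_squares
def fk(q,k):
    Rz=lambda a:Ro.from_rotvec([0,0,a]).as_matrix(); Ry=lambda a:Ro.from_rotvec([0,a,0]).as_matrix()
    A=Rz(q[0]); p=np.array([0,0,k[0]]); A=A@Ry(q[1]); p=p+A@[k[4],0,k[1]]; A=A@Ry(q[2]); p=p+A@[k[5],0,k[2]]
    A=A@Rz(q[3])@Ry(q[4]); p=p+A@[0,0,k[3]]; return p,A@Rz(q[5])
r=least_squares(lambda k:np.concatenate([fk(l[0],k)[0]-l[1] for l in L]),[400,500,400,300,0,0])
print(r.x.round(1),np.abs(r.fun).max().round(2)); print(fk(L[-2][0],r.x)[1].round(3))
E
```

```text
t 8.725 q [0.473 0.577 1.913 0.    0.651 0.675] p [475.3 256.3  42.3] w 59.7 gf 0.0 F [-0.63  0.08  0.33] M [-0.028 -0.04  -0.044]
[[0.2011, 0.9796, 0.0005], [0.9796, -0.2011, 0.0003], [0.0004, 0.0004, -1.0]]
[-0.041  -0.0656 -0.0051] [0.0237 0.0259 0.028 ] 9.525
[-2949.8   543.7   473.9 -2954.2     6.8    61.7] 11.92
[[-0.98   0.201  0.   ]
 [ 0.201  0.98   0.   ]
 [-0.     0.    -1.   ]]
```

The change in moment from empty to loaded is about (−0.070, +0.007) N·m, so the heavy end is the +y one (tool +x). I'll rise, tilt the tool about its y axis by 0.5 rad, and use that to pin down the arm kinematics.

servo_tool(rows=[[0,0,0,0,0,-0.2,60],[0,0,0,0,0,-0.45,60],[0,0.12,0,-0.1,0,-0.5,60],[0,0.24,0,-0.2,0,-0.5,60],[0,0.3333,0,-0.2,0,-0.5,60],[0,0.3333,0,-0.2,0,-0.5,60]])

```text
t: 10.38
ee_pos: [466.9, 216.0, 142.2]
orientation: [-2.15, -1.75, -0.553]
ft_force: [0.1, 0.2, -0.0]
width: 60.0
grasp_force: 0.0
```

```bash
cat >> h.py <<'E'
def fk(q,k):
    Rz=lambda a:Ro.from_rotvec([0,0,a]).as_matrix(); Ry=lambda a:Ro.from_rotvec([0,a,0]).as_matrix()
    A=Rz(q[0]); p=A@[0,k[6],k[0]]; A=A@Ry(q[1]); p=p+A@[k[4],0,k[1]]; A=A@Ry(q[2]); p=p+A@[k[5],0,k[2]]
    A=A@Rz(q[3])@Ry(q[4]); p=p+A@[0,0,k[3]]; return p,A@Rz(q[5]+np.pi/2)
def fit():
    from scipy.optimize import least_squares
    L=[json.loads(l) for l in open("log.txt")]; L.append([[-1.342,.42384,1.63073,0,1.08859,-.01898],[153.2,-605.5,222.2],[-3.116,-.388,.0003]])
    r=least_squares(lambda k:np.concatenate([fk(l[0],k)[0]-l[1] for l in L]),[300,500,500,300,0,0,12])
    e=[np.linalg.norm((Ro.from_matrix(fk(l[0],r.x)[1]).inv()*Ro.from_rotvec(l[2])).as_rotvec()) for l in L]
    print("fit",r.x.round(1),np.abs(r.fun).max().round(2),np.round(e,3)); np.save("k.npy",r.x); return r.x
E
python3 - <<'E'
from h import *
look(); fit()
E
```

```text
t 10.375 q [ 0.132  0.359  2.104  0.818  0.672 -0.316] p [466.9 216.  142.2] w 60.0 gf 0.0 F [ 0.12  0.25 -0.02] M [-0.218 -0.04  -0.021]
[[0.1778, 0.9791, 0.0983], [0.8581, -0.2031, 0.4716], [0.4817, 0.0006, -0.8763]]
fit [312.4 563.3 485.5 309.7  -0.6  77.5  11.9] 0.17 [0. 0. 0. 0. 0. 0. 0.]
```

```bash
cat >> h.py <<'E'
LO=np.array([-3,-.9,.09,-1.31,.11,-2.54]);HI=np.array([3,2.11,2.58,4.45,2.69,2.54])
def ik(P,Rt,seeds):
    from scipy.optimize import least_squares
    k=np.load("k.npy"); best=None
    for s in seeds:
        def f(q):
            p,A=fk(q,k); return np.concatenate([(p-P)/100,Ro.from_matrix(A.T@Rt).as_rotvec()])
        r=least_squares(f,np.clip(s,LO+.01,HI-.01),bounds=(LO,HI))
        if best is None or r.cost<best[1]: best=(r.x,r.cost)
        if r.cost<1e-8: break
    return best
def stand(phi,a):
    H=np.array([np.cos(phi),np.sin(phi),0]);D=np.array([0,0,-1.]); z=np.cos(a)*H+np.sin(a)*D; x=np.cos(a)*D-np.sin(a)*H
    return np.stack([x,np.cross(z,x),z],1)
def lying(yaw,a):
    b=np.array([np.cos(yaw),np.sin(yaw),0]);D=np.array([0,0,-1.]); z=np.cos(a)*D+np.sin(a)*b; x=np.cos(a)*b-np.sin(a)*D
    return np.stack([x,np.cross(z,x),z],1)
E
python3 - <<'E'
from h import *
S=[[-.3,.4,2.1,-1,1.5,0],[-.3,.4,2.1,-1,1.5,1.5],[-.3,.4,2.1,-1,1.5,-1.5],[-.3,.4,2.1,3.8,1.5,0],[0.,.6,2.1,0,.6,.5]]
G=np.array([485.6,-249.5,12+78])
for a in(0,.25,.5,.75):
    for phi in(-1.434,-1.2,-1.0,-.8):
        R=stand(phi,a); q,c=ik(G+19*R[:,2],R,S); print("stand",a,phi,q.round(2),"%.1e"%c, "margin",min((q-LO).min(),(HI-q).min()).round(2))
c=np.array([471.8,237.2,60])
for a in(0,.25,.5,.75):
    R=lying(1.37,a); q,e=ik(c+19*R[:,2],R,[[.2,.6,2.,.5,.6,0]]+S); print("lying",a,q.round(2),"%.1e"%e)
E
```

```text
stand 0 -1.434 [0.03 1.09 2.1  4.45 1.58 1.62] 1.3e-02 margin 0.0
stand 0 -1.2 [0.03 1.1  2.13 4.37 1.6  1.66] 1.0e-22 margin 0.08
stand 0 -1.0 [-0.05  1.14  2.22  4.1   1.7   1.76] 7.0e-19 margin 0.35
stand 0 -0.8 [-0.19  1.19  2.29  3.79  1.85  1.78] 1.6e-19 margin 0.29
stand 0.25 -1.434 [0.01 0.93 2.16 4.45 1.3  1.55] 1.1e-02 margin 0.0
stand 0.25 -1.2 [0.   0.93 2.19 4.35 1.31 1.55] 1.3e-19 margin 0.1
stand 0.25 -1.0 [-0.07  0.96  2.29  4.05  1.38  1.65] 9.0e-27 margin 0.29
stand 0.25 -0.8 [-0.2   0.99  2.36  3.72  1.5   1.69] 8.1e-23 margin 0.22
stand 0.5 -1.434 [-0.05  0.77  2.19  4.45  1.03  1.46] 1.2e-02 margin 0.0
stand 0.5 -1.2 [-0.06  0.76  2.21  4.37  1.01  1.39] 7.5e-21 margin 0.08
stand 0.5 -1.0 [-0.13  0.76  2.3   4.04  1.02  1.5 ] 9.1e-22 margin 0.28
stand 0.5 -0.8 [-0.25  0.78  2.37  3.69  1.08  1.57] 9.0e-22 margin 0.21
stand 0.75 -1.434 [-0.12  0.64  2.06 -1.31  0.81  0.89] 1.6e-03 margin 0.0
stand 0.75 -1.2 [-0.16  0.62  2.21  4.45  0.7   1.18] 3.8e-04 margin 0.0
stand 0.75 -1.0 [-0.22  0.6   2.26  4.16  0.65  1.25] 1.0e-25 margin 0.29
stand 0.75 -0.8 [-0.31  0.6   2.32  3.77  0.63  1.39] 7.4e-31 margin 0.26
lying 0 [0.44 0.57 1.94 0.   0.63 0.64] 5.5e-28
lying 0.25 [0.33 0.55 2.03 0.48 0.48 0.11] 4.9e-23
lying 0.5 [ 0.2   0.58  2.1   1.1   0.52 -0.59] 7.6e-25
lying 0.75 [ 0.07  0.66  2.14  1.47  0.72 -1.07] 1.8e-26
```

```bash
python3 - <<'E'
from h import *
o,R=look()
# refit cartridge from new side/scene pics vs before
from scipy.optimize import least_squares
for n in("side","d2","scene","s2"):
    X=cloud(n)[1].reshape(-1,3); s=X[(abs(X[:,0]-474)<50)&(abs(X[:,1]-256)<90)&(X[:,2]>50)&(X[:,2]<90)]
    print(n,len(s),s.mean(0).round(1))
b=np.array([np.cos(1.37),np.sin(1.37),0]); c=np.array([475.4,255.0,60.])-18*b
Rt=lying(1.37,.5)
go(c+19*Rt[:,2]-45*Rt[:,2],Rt,o,R); go(c+19*Rt[:,2],Rt,o,R)
E
```

```text
t 10.375 q [ 0.132  0.359  2.104  0.818  0.672 -0.316] p [466.9 216.  142.2] w 60.0 gf 0.0 F [ 0.12  0.25 -0.02] M [-0.218 -0.04  -0.021]
[[0.1778, 0.9791, 0.0983], [0.8581, -0.2031, 0.4716], [0.4817, 0.0006, -0.8763]]
side 507 [471.3 266.2  69.8]
d2 606 [473.8 271.   70.1]
scene 1134 [471.5 261.4  71.4]
s2 962 [477.2 278.9  70.2]
row [0.0015, -0.0017, -0.002] [-0.1015, 0.0024, 0.2828]
row [0.0015, -0.0017, -0.002] [-0.1021, 0.0019, 0.5078]
```

servo_tool(rows=[[0,0,0,-0.1,0,0.15,60],[0,0,0,-0.102,0,0.28,60],[0,0,0,-0.102,0.002,0.4,60],[0,0,0,-0.102,0.002,0.508,60],[0,0,0,-0.102,0.002,0.508,60],[0,0,0,-0.102,0.002,0.508,30],[0,0,0,-0.102,0.002,0.508,0],[0,0,0,-0.102,0.002,0.508,0],[0,0,0,-0.102,0.002,0.508,0],[0,0,0,-0.102,0.002,0.508,0]])

```text
t: 11.62
ee_pos: [473.2, 247.1, 43.5]
orientation: [-2.149, -1.753, -0.549]
ft_force: [-3.8, -1.7, 6.6]
width: 29.0
grasp_force: 30.0
```

```bash
python3 - <<'E'
from h import *
o,R=look(); k=fit()
q0=o["qpos"]
# step A: lift straight up 90 -> then joint-space path to pose above jig front
up=np.array([0,0,110.]); qa,c=ik(o["ee_pos"]+up,R,[q0]); print("lift",qa.round(2),c)
Rf=stand(-1.0,.5); J=np.array([np.cos(-1.434),np.sin(-1.434),0])
Pf=np.array([485.6,-249.5,12+78+90])-12*J+19*Rf[:,2]
qf,c=ik(Pf,Rf,[[-.13,.76,2.3,4.04,1.02,1.5]]); print("final",qf.round(2),c)
for s in np.linspace(0,1,13):
    p,A=fk(qa+s*(qf-qa),k); g=p-19*A[:,2]; e1=g+78*A@Ro.from_rotvec([0,.5,0]).as_matrix()[:,0] if 0 else None
    bar=A@np.array([np.cos(.5),0,np.sin(.5)]); print(round(s,2),"tcp",p.round(0),"heavy end",(g+78*bar).round(0),"light end",(g-42*bar).round(0),"wrist z",(p-309*A[:,2])[2].round(0))
E
```

```text
t 11.625 q [ 0.199  0.579  2.101  1.102  0.518 -0.593] p [473.2 247.1  43.5] w 29.0 gf 30.0 F [-3.79 -1.68  6.62] M [-0.025  0.368  0.232]
[[0.1765, 0.9796, 0.096], [0.8595, -0.2009, 0.47], [0.4797, -0.0005, -0.8774]]
fit [ 3.124e+02  5.633e+02  4.853e+02  3.097e+02 -4.000e-01  7.750e+01
  1.190e+01] 0.18 [0. 0. 0. 0. 0. 0. 0. 0. 0.]
lift [ 0.2   0.35  2.07  0.79  0.67 -0.22] 3.398994342409835e-26
final [-0.1   0.51  2.33  4.21  0.9   1.26] 1.8856427009925457e-24
0.0 tcp [473. 247. 153.] heavy end [487. 315. 170.] light end [463. 197. 170.] wrist z 425.0
0.08 tcp [486. 274. 170.] heavy end [524. 328. 195.] light end [461. 227. 179.] wrist z 413.0
0.17 tcp [511. 288. 191.] heavy end [568. 321. 218.] light end [474. 250. 196.] wrist z 403.0
0.25 tcp [546. 287. 213.] heavy end [613. 295. 236.] light end [499. 262. 218.] wrist z 392.0
0.33 tcp [586. 268. 234.] heavy end [654. 250. 246.] light end [534. 257. 241.] wrist z 382.0
0.42 tcp [625. 230. 250.] heavy end [685. 191. 247.] light end [573. 233. 263.] wrist z 373.0
0.5 tcp [658. 175. 260.] heavy end [702. 123. 240.] light end [610. 190. 280.] wrist z 364.0
0.58 tcp [678. 106. 261.] heavy end [703.  50. 226.] light end [638. 128. 289.] wrist z 355.0
0.67 tcp [682.  27. 255.] heavy end [688. -23. 206.] light end [650.  53. 290.] wrist z 347.0
0.75 tcp [665. -55. 241.] heavy end [657. -92. 181.] light end [642. -29. 282.] wrist z 339.0
0.83 tcp [ 627. -133.  221.] heavy end [ 611. -152.  154.] light end [ 611. -111.  267.] wrist z 332.0
0.92 tcp [ 568. -201.  196.] heavy end [ 552. -202.  127.] light end [ 557. -182.  246.] wrist z 325.0
1.0 tcp [ 493. -252.  171.] heavy end [ 484. -238.  102.] light end [ 484. -238.  222.] wrist z 319.0
```

servo_tool(rows=[[0,0,0,0.03,0,-0.05,0],[0,0,0,0.07,0,-0.12,0],[0,0,0,0.12,0,-0.22,0],[0,0,0,0.18,0,-0.32,0],[0,0,0,0.23,0,-0.42,0],[0,0,0,0.264,0,-0.483,0],[0,0,0,0.264,0,-0.483,0]])

```text
t: 12.5
ee_pos: [474.1, 247.0, 153.8]
orientation: [-2.15, -1.754, -0.551]
ft_force: [0.6, 1.0, -3.8]
width: 29.0
grasp_force: 30.0
```

```bash
cat > path.py <<'E'
from h import *
import sys
qf=np.array(json.loads(sys.argv[1])); s1=float(sys.argv[2]); n=int(sys.argv[3])
o,R=look(); k=np.load("k.npy"); q0=o["qpos"]
for i in range(1,n+1):
    p,A=fk(q0+(qf-q0)*s1*i/n,k); r=Ro.from_matrix(R.T@A).as_rotvec()/1.5; d=R.T@(p-o["ee_pos"])/200
    print([*r.round(3).tolist(),*d.round(3).tolist(),0])
E
python3 path.py "[-0.1,0.51,2.33,4.21,0.9,1.26]" 0.35 10
python3 -c "
from h import *
snap('scene','s3');p,X=cloud('s3')
import numpy as np
u=proj('s3',[[470,250,170]])[0].astype(int);print(u)
cv2.imwrite('pics/s3c.png',cv2.resize(p[max(u[1]-90,0):u[1]+90,max(u[0]-110,0):u[0]+110],None,fx=3,fy=3)[:,:,::-1])"
```

```text
t 12.5 q [ 0.199  0.351  2.071  0.79   0.669 -0.219] p [474.1 247.  153.8] w 29.0 gf 30.0 F [ 0.55  0.98 -3.82] M [-0.672  0.073 -0.031]
[[0.1755, 0.9796, 0.0981], [0.8598, -0.2011, 0.4694], [0.4796, 0.002, -0.8775]]
[-0.0, 0.046, 0.107, 0.07, 0.004, 0.005, 0]
[0.0, 0.092, 0.215, 0.137, 0.023, 0.001, 0]
[0.002, 0.138, 0.322, 0.201, 0.054, -0.009, 0]
[0.005, 0.186, 0.428, 0.258, 0.099, -0.027, 0]
[0.009, 0.234, 0.534, 0.307, 0.155, -0.052, 0]
[0.013, 0.283, 0.639, 0.345, 0.223, -0.084, 0]
[0.019, 0.334, 0.743, 0.372, 0.3, -0.121, 0]
[0.026, 0.387, 0.846, 0.385, 0.384, -0.165, 0]
[0.033, 0.441, 0.948, 0.384, 0.475, -0.214, 0]
[0.042, 0.498, 1.048, 0.367, 0.57, -0.268, 0]
[297 294]
```

View pics/s3c.png

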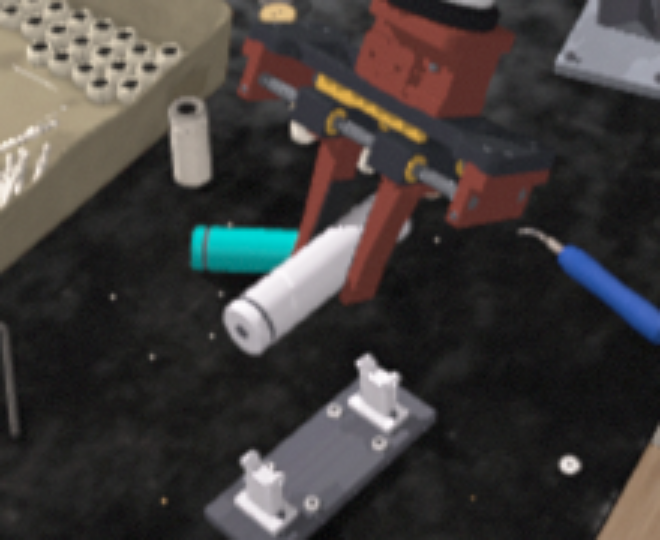

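The scene crop shows the cartridge held clear and about level, with the heavy end towards the camera at crop (245,325). Swinging along the joint-space path.

servo_tool(rows=[[0,0.046,0.107,0.07,0.004,0.005,0],[0,0.092,0.215,0.137,0.023,0.001,0],[0.002,0.138,0.322,0.201,0.054,-0.009,0],[0.005,0.186,0.428,0.258,0.099,-0.027,0],[0.009,0.234,0.534,0.307,0.155,-0.052,0],[0.013,0.283,0.639,0.345,0.223,-0.084,0],[0.019,0.334,0.743,0.372,0.3,-0.121,0],[0.026,0.387,0.846,0.385,0.384,-0.165,0],[0.033,0.441,0.948,0.384,0.475,-0.214,0]])

```text
t: 13.68
ee_pos: [576.0, 273.1, 225.7]
orientation: [-2.151, 0.232, -0.609]
ft_force: [0.2, -0.2, -3.5]
width: 29.2
grasp_force: 30.0
```

```bash
python3 path.py "[-0.1,0.51,2.33,4.21,0.9,1.26]" 0.46 9
```

```text
t 13.675 q [0.105 0.404 2.154 1.871 0.739 0.25 ] p [576.  273.1 225.7] w 29.2 gf 30.0 F [ 0.16 -0.2  -3.47] M [-0.623  0.677 -0.052]
[[0.8631, 0.0503, 0.5026], [-0.3722, -0.6093, 0.7002], [0.3414, -0.7914, -0.5071]]
[0.013, 0.051, 0.103, 0.108, 0.009, -0.019, 0]
[0.028, 0.102, 0.204, 0.219, 0.032, -0.048, 0]
[0.045, 0.155, 0.304, 0.331, 0.068, -0.087, 0]
[0.065, 0.209, 0.403, 0.442, 0.118, -0.137, 0]
[0.087, 0.263, 0.501, 0.549, 0.182, -0.198, 0]
[0.112, 0.32, 0.596, 0.65, 0.258, -0.27, 0]
[0.14, 0.377, 0.689, 0.741, 0.346, -0.353, 0]
[0.171, 0.437, 0.78, 0.822, 0.445, -0.445, 0]
[0.206, 0.498, 0.869, 0.89, 0.553, -0.547, 0]
```

servo_tool(rows=[[0.013,0.051,0.103,0.108,0.009,-0.019,0],[0.028,0.102,0.204,0.219,0.032,-0.048,0],[0.045,0.155,0.304,0.331,0.068,-0.087,0],[0.065,0.209,0.403,0.442,0.118,-0.137,0],[0.087,0.263,0.501,0.549,0.182,-0.198,0],[0.112,0.32,0.596,0.65,0.258,-0.27,0],[0.14,0.377,0.689,0.741,0.346,-0.353,0],[0.171,0.437,0.78,0.822,0.445,-0.445,0],[0.206,0.498,0.869,0.89,0.553,-0.547,0]])

```text
t: 14.8
ee_pos: [680.5, 62.9, 254.2]
orientation: [-1.004, 1.633, -0.534]
ft_force: [-0.3, 0.0, -3.9]
width: 29.2
grasp_force: 30.0
```

```bash
python3 path.py "[-0.1,0.51,2.33,4.21,0.9,1.26]" 0.7 7; python3 - <<'E'
from h import *
from scipy.optimize import least_squares
o,R=look(); snap("scene","s4"); X=cloud("s4")[1].reshape(-1,3); g=o["ee_pos"]-19*R[:,2]; bar=R@[np.cos(.5),0,np.sin(.5)]
# heavy-side piece of bar, away from fingers
w=X-g; t=w@bar; m=(t>22)&(t<90)&(np.linalg.norm(w-np.outer(t,bar),axis=1)<28); s=w[m]
def res(q):
    a=bar+R[:,0]*q[0]+R[:,1]*q[1]; a/=np.linalg.norm(a); v=s-R[:,0]*q[2]-R[:,1]*q[3]-R[:,2]*q[4]; v=v-np.outer(v@a,a); return np.linalg.norm(v,axis=1)-15
q=least_squares(lambda q:np.r_[res(q),10*q[2]],[0,0,0,0,0],loss='soft_l1').x; a=bar+R[:,0]*q[0]+R[:,1]*q[1]
print(m.sum(),q.round(3),"bar",bar.round(3),"seen",(a/np.linalg.norm(a)).round(3),"angle",np.arccos(a@bar/np.linalg.norm(a)),"tmax",np.nanpercentile(t[m],99))
E
```

```text
t 14.8 q [0.011 0.453 2.234 2.947 0.812 0.717] p [680.5  62.9 254.2] w 29.2 gf 30.0 F [-0.31  0.01 -3.87] M [0.129 1.011 0.015]
[[-0.0492, -0.3375, 0.94], [-0.8277, 0.5405, 0.1507], [-0.559, -0.7706, -0.306]]
[0.042, 0.053, 0.097, 0.158, -0.08, -0.025, 0]
[0.089, 0.104, 0.192, 0.324, -0.149, -0.068, 0]
[0.139, 0.155, 0.286, 0.495, -0.206, -0.127, 0]
[0.194, 0.203, 0.377, 0.668, -0.25, -0.204, 0]
[0.254, 0.25, 0.466, 0.84, -0.28, -0.299, 0]
[0.317, 0.296, 0.553, 1.008, -0.294, -0.41, 0]
[0.386, 0.339, 0.636, 1.17, -0.294, -0.537, 0]
t 14.8 q [0.011 0.453 2.234 2.947 0.812 0.717] p [680.5  62.9 254.2] w 29.2 gf 30.0 F [-0.31  0.01 -3.87] M [0.129 1.011 0.015]
[[-0.0492, -0.3375, 0.94], [-0.8277, 0.5405, 0.1507], [-0.559, -0.7706, -0.306]]
7 [-8.000e-03 -2.000e-03  0.000e+00 -2.674e+00  3.450e-01] bar [ 0.407 -0.654 -0.637] seen [ 0.412 -0.653 -0.636] angle 0.0044680503210092525 tmax 70.41664889883269
```

servo_tool(rows=[[0.042,0.053,0.097,0.158,-0.08,-0.025,0],[0.089,0.104,0.192,0.324,-0.149,-0.068,0],[0.139,0.155,0.286,0.495,-0.206,-0.127,0],[0.194,0.203,0.377,0.668,-0.25,-0.204,0],[0.254,0.25,0.466,0.84,-0.28,-0.299,0]])

```text
t: 15.48
ee_pos: [635.5, -115.3, 222.3]
orientation: [-0.021, 1.971, -0.534]
ft_force: [0.8, 0.2, -5.1]
width: 29.1
grasp_force: 30.0
```

```bash
python3 path.py "[-0.1,0.51,2.33,4.21,0.9,1.26]" 1 7
```

```text
t 15.475 q [-0.045  0.482  2.282  3.576  0.858  0.99 ] p [ 635.5 -115.3  222.3] w 29.1 gf 30.0 F [ 0.78  0.18 -5.13] M [ 0.498  0.796 -0.008]
[[-0.4537, 0.2187, 0.8639], [-0.247, 0.9006, -0.3577], [-0.8563, -0.3757, -0.3546]]
[0.044, 0.029, 0.064, 0.094, -0.11, -0.01, 0]
[0.09, 0.057, 0.128, 0.192, -0.217, -0.031, 0]
[0.137, 0.083, 0.191, 0.294, -0.319, -0.061, 0]
[0.187, 0.107, 0.253, 0.399, -0.416, -0.103, 0]
[0.238, 0.129, 0.314, 0.507, -0.507, -0.154, 0]
[0.291, 0.15, 0.373, 0.616, -0.591, -0.215, 0]
[0.346, 0.168, 0.432, 0.725, -0.668, -0.287, 0]
```

servo_tool(rows=[[0.044,0.029,0.064,0.094,-0.11,-0.01,0],[0.09,0.057,0.128,0.192,-0.217,-0.031,0],[0.137,0.083,0.191,0.294,-0.319,-0.061,0],[0.187,0.107,0.253,0.399,-0.416,-0.103,0],[0.238,0.129,0.314,0.507,-0.507,-0.154,0],[0.291,0.15,0.373,0.616,-0.591,-0.215,0],[0.346,0.168,0.432,0.725,-0.668,-0.287,0],[0.346,0.168,0.432,0.725,-0.668,-0.287,0]])

```text
t: 16.48
ee_pos: [492.2, -250.6, 169.4]
orientation: [1.007, 1.876, -0.608]
ft_force: [0.5, -0.2, -2.4]
width: 28.9
grasp_force: 30.0
```

```bash
python3 - <<'E'
from h import *
from scipy.optimize import least_squares
o,R=look(); print("grasp pt",(o["ee_pos"]-19*R[:,2]).round(1),"bar",(R@[np.cos(.5),0,np.sin(.5)]).round(3))
g=o["ee_pos"]-19*R[:,2]
pic=[]
for n in("scene","side"):
    snap(n,n+"5"); p,X=cloud(n+"5"); X=X.reshape(-1,3)
    w=X-g; m=(np.hypot(w[:,0],w[:,1])<30)&(w[:,2]<-14)&(w[:,2]>-85); s=w[m]
    def res(q):
        a=np.array([q[0],q[1],1]);a/=np.linalg.norm(a); v=s-np.array([q[2],q[3],0]); return np.linalg.norm(v-np.outer(v@a,a),axis=1)-15
    q=least_squares(res,[0,0,0,0],loss='soft_l1').x; print(n,m.sum(),"slope",q[:2].round(3),"axis at g",(q[2:]+g[:2]).round(1),"zmin",np.percentile(X[m][:,2],1))
    u=proj(n+"5",g)[0:2].astype(int); pic.append(cv2.resize(p[u[1]-70:u[1]+70,u[0]-65:u[0]+65],None,fx=3,fy=3,interpolation=cv2.INTER_CUBIC))
cv2.imwrite("pics/a5.png",np.hstack(pic)[:,:,::-1])
E
```

```text
t 16.475 q [-0.1    0.509  2.33   4.204  0.9    1.26 ] p [ 492.2 -250.6  169.4] w 28.9 gf 30.0 F [ 0.53 -0.17 -2.42] M [0.81  0.425 0.034]
[[-0.2695, 0.8361, 0.4778], [0.3969, 0.5485, -0.736], [-0.8774, -0.0087, -0.4796]]
grasp pt [ 483.2 -236.6  178.6] bar [-0.007 -0.005 -1.   ]
scene 126 slope [-0.067  0.084] axis at g [ 480.1 -234.4] zmin 105.27947582134637
side 106 slope [-0.012  0.003] axis at g [ 480.5 -237.4] zmin 102.9929594098632
```

View pics/a5.png

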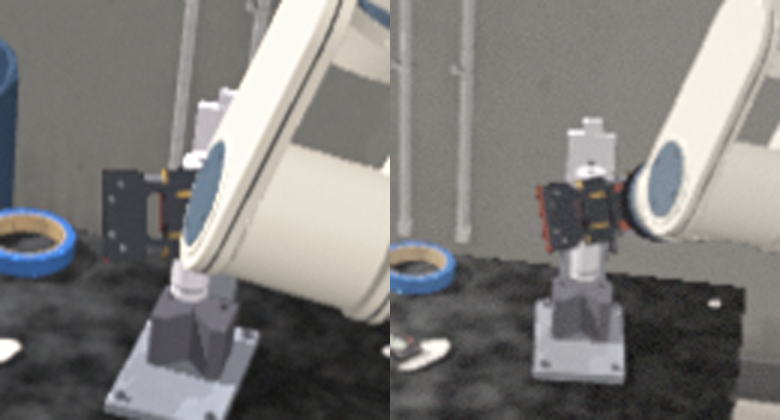

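Both cameras show the cartridge upright over the V mouth, heavy end down. Lowering 83 mm straight down, which keeps it 13 mm in front of the seat.

servo_tool(rows=[[0,0,0,0.05,0.001,0.028,0],[0,0,0,0.12,0.001,0.066,0],[0,0,0,0.19,0.002,0.104,0],[0,0,0,0.26,0.003,0.142,0],[0,0,0,0.31,0.003,0.17,0],[0,0,0,0.345,0.004,0.189,0],[0,0,0,0.364,0.004,0.199,0],[0,0,0,0.364,0.004,0.199,0]])

```text
t: 17.58
ee_pos: [493.6, -250.8, 87.9]
orientation: [1.007, 1.872, -0.607]
ft_force: [0.3, -0.7, -4.1]
width: 29.2
grasp_force: 30.0
```

```bash
cat > st.py <<'E'
from h import *
from workcell import ctrl
import sys
F=[]
for i in range(5): ctrl.get_image("side"); F.append(ctrl.get_obs()["ft_force"])
o,R=look(); J=np.array([np.cos(-1.434),np.sin(-1.434),0]); Y=np.array([-J[1],J[0],0]); S=np.array([485.6,-249.5,12])
B=np.stack([J,Y,[0,0,1]]); g=o["ee_pos"]-19*R[:,2]-S
f=np.mean(F,0); print("F jig xyz",(B@f).round(2),"grasp in jig",(B@g).round(1))
for v in np.array(json.loads(sys.argv[1])): print("shift",v,"->",(R.T@(B.T@v)/200).round(4).tolist())
E
python3 st.py "[[8,0,0],[1,0,0],[0,1,0],[0,0,-1]]"
```

```text
t 17.825 q [-0.1    0.747  2.311  4.073  1.023  1.489] p [ 493.7 -250.9   88.5] w 29.2 gf 30.0 F [-0.42  0.6  -3.84] M [ 0.82   0.461 -0.034]
[[-0.2649, 0.8365, 0.4797], [0.3959, 0.548, -0.7369], [-0.8793, -0.0053, -0.4763]]
F jig xyz [-0.03 -0.06 -3.66] grasp in jig [-12.6   0.8  85.5]
shift [8 0 0] -> [-0.0171, -0.0172, 0.0318]
shift [1 0 0] -> [-0.0021, -0.0021, 0.004]
shift [0 1 0] -> [-0.001, 0.0045, 0.0019]
shift [ 0  0 -1] -> [0.0044, 0.0, 0.0024]
```

servo_tool(rows=[[0,0,0,0.011,0,0.006,0],[0,0,0,0.02,0,0.011,0],[0,0,0,0.016,-0.004,0.019,0],[0,0,0,0.012,-0.008,0.027,0],[0,0,0,0.007,-0.013,0.036,0],[0,0,0,0.003,-0.017,0.043,0],[0,0,0,0.003,-0.017,0.043,0]])

```text
t: 18.7
ee_pos: [494.6, -259.0, 83.4]
orientation: [1.008, 1.872, -0.607]
ft_force: [-0.5, 0.7, -3.1]
width: 29.1
grasp_force: 30.0
```

```bash
python3 st.py "[[2,0,0]]"
```

```text
t 18.95 q [-0.122  0.76   2.306  4.047  1.026  1.497] p [ 494.7 -258.8   83.4] w 28.9 gf 30.0 F [-0.39  0.39 -4.14] M [ 0.803  0.428 -0.028]
[[-0.2657, 0.8364, 0.4794], [0.396, 0.548, -0.7368], [-0.879, -0.0059, -0.4768]]
F jig xyz [-0.01  0.29 -4.31] grasp in jig [-4.7  0.6 80.5]
shift [2 0 0] -> [-0.0043, -0.0043, 0.008]
```

servo_tool(rows=[[0,0,0,-0.002,-0.002,0.004,0],[0,0,0,-0.0043,-0.0043,0.008,0],[0,0,0,-0.0065,-0.0065,0.012,0],[0,0,0,-0.0065,-0.0065,0.012,0]])

```text
t: 19.45
ee_pos: [495.0, -261.8, 83.4]
orientation: [1.007, 1.872, -0.607]
ft_force: [-1.0, 2.1, -3.8]
width: 28.9
grasp_force: 30.0
```

```bash
python3 st.py "[[1.5,0,0]]"
```

```text
t 19.7 q [-0.131  0.76   2.304  4.039  1.025  1.496] p [ 494.9 -261.8   83.3] w 29.2 gf 30.0 F [ 0.16  1.81 -4.43] M [ 0.926  0.517 -0.056]
[[-0.2658, 0.8366, 0.4791], [0.3962, 0.5479, -0.7368], [-0.8789, -0.006, -0.477]]
F jig xyz [-1.   -0.45 -4.17] grasp in jig [-1.6  0.5 80.4]
shift [1.5 0.  0. ] -> [-0.0032, -0.0032, 0.006]
```

servo_tool(rows=[[0,0,0,-0.0016,-0.0016,0.003,0],[0,0,0,-0.0032,-0.0032,0.006,0],[0,0,0,-0.0032,-0.0032,0.006,0]])

```text
t: 20.08
ee_pos: [495.0, -263.0, 83.2]
orientation: [1.007, 1.873, -0.607]
ft_force: [-2.4, 4.8, -1.9]
width: 28.9
grasp_force: 30.0
```

```bash
python3 st.py "[[1.5,0,0]]"
```

```text
t 20.325 q [-0.135  0.76   2.304  4.035  1.023  1.495] p [ 494.9 -263.1   83.2] w 28.9 gf 30.0 F [-3.23  4.65 -2.43] M [1.133 0.568 0.119]
[[-0.2666, 0.8362, 0.4792], [0.3963, 0.5483, -0.7364], [-0.8786, -0.0064, -0.4776]]
F jig xyz [-5.19 -1.6  -2.4 ] grasp in jig [-0.4  0.3 80.3]
shift [1.5 0.  0. ] -> [-0.0032, -0.0032, 0.006]
```

servo_tool(rows=[[0,0,0,-0.001,-0.001,0.002,0],[0,0,0,0.001,-0.001,0.0032,0],[0,0,0,0.003,-0.001,0.0044,0],[0,0,0,0.005,-0.001,0.0056,0],[0,0,0,0.007,-0.001,0.0068,0],[0,0,0,0.007,-0.001,0.0068,0]])

```text
t: 21.08
ee_pos: [494.7, -263.7, 81.8]
orientation: [1.007, 1.872, -0.608]
ft_force: [-4.0, 6.8, 1.6]
width: 28.9
grasp_force: 30.0
```

```bash
python3 st.py "[[1.5,0,0]]"
```

```text
t 21.325 q [-0.136  0.765  2.304  4.032  1.027  1.499] p [ 494.7 -263.7   81.8] w 29.1 gf 30.0 F [-5.23  7.95  2.61] M [ 0.778  0.471 -0.08 ]
[[-0.2662, 0.8364, 0.4792], [0.3956, 0.5481, -0.7369], [-0.879, -0.0066, -0.4768]]
F jig xyz [-7.57 -4.17  2.14] grasp in jig [ 0.2 -0.  78.9]
shift [1.5 0.  0. ] -> [-0.0032, -0.0032, 0.006]
```

servo_tool(rows=[[0,0,0,0.002,0,0.0012,0],[0,0,0,0.004,0,0.0024,0],[0,0,0,0.006,0,0.0036,0],[0,0,0,0.0065,0,0.004,0],[0,0,0,0.0065,0,0.004,0]])

```text
t: 21.95
ee_pos: [494.7, -263.7, 80.5]
orientation: [1.006, 1.872, -0.608]
ft_force: [-6.2, 8.5, 4.7]
width: 29.2
grasp_force: 30.0
```

```bash
python3 st.py "[[0,0,-2]]"
```

```text
t 22.2 q [-0.136  0.769  2.303  4.03   1.03   1.502] p [ 494.7 -263.7   80.5] w 29.1 gf 30.0 F [-5.6   8.23  4.51] M [ 0.661  0.394 -0.05 ]
[[-0.2661, 0.8363, 0.4794], [0.3952, 0.5483, -0.737], [-0.8792, -0.0066, -0.4764]]
F jig xyz [-8.62 -4.36  3.92] grasp in jig [ 0.2 -0.  77.5]
shift [ 0  0 -2] -> [0.0088, 0.0001, 0.0048]
```

servo_tool(rows=[[0,0,0,0.003,0,0.0016,0],[0,0,0,0.006,0,0.0032,0],[0,0,0,0.0088,0,0.0048,0],[0,0,0,0.0088,0,0.0048,0]])

```text
t: 22.7
ee_pos: [494.9, -263.9, 80.0]
orientation: [1.005, 1.869, -0.609]
ft_force: [-10.2, 12.0, 14.3]
width: 29.1
grasp_force: 30.0
```

```bash
python3 st.py "[[0,0,-2]]"
```

```text
t 22.95 q [-0.136  0.773  2.303  4.028  1.036  1.506] p [ 494.8 -263.9   80. ] w 29.3 gf 30.0 F [-10.2   12.5   14.94] M [-0.342 -0.168 -0.157]
[[-0.2642, 0.8362, 0.4807], [0.3927, 0.5485, -0.7382], [-0.8809, -0.0063, -0.4732]]
F jig xyz [-13.54  -7.96  14.44] grasp in jig [ 0.4  0.1 77. ]
shift [ 0  0 -2] -> [0.0088, 0.0001, 0.0047]
```

servo_tool(rows=[[0,0,0,-0.003,0,-0.002,0],[0,0,0,-0.006,0,-0.003,0],[0,0,0,-0.006,0,-0.003,34],[0,0,0,-0.006,0,-0.003,40],[0,0,0,-0.006,0,-0.003,46],[0,0,0,-0.006,0,-0.003,52],[0,0,0,-0.006,0,-0.003,52]])

```text
t: 23.82
ee_pos: [495.5, -264.1, 79.4]
orientation: [1.007, 1.872, -0.607]
ft_force: [-0.3, -1.4, 0.4]
width: 51.6
grasp_force: 0.0
```

```bash
python3 st.py "[[0,0,-2]]"; python3 - <<'E'
from h import *
from scipy.optimize import least_squares
pic=[]
for n in("scene","side"):
    snap(n,n+"6"); p,X=cloud(n+"6"); X=X.reshape(-1,3)
    w=X-np.array([485.6,-249.5,0]); m=(np.hypot(w[:,0],w[:,1])<30)&(w[:,2]>100)&(w[:,2]<140); s=w[m]
    print(n,m.sum(),s.mean(0).round(1) if m.sum() else 0, np.percentile(s[:,2],98) if m.sum() else 0)
    u=proj(n+"6",[485,-250,90.]).astype(int); pic.append(cv2.resize(p[u[1]-60:u[1]+60,u[0]-55:u[0]+55],None,fx=3.5,fy=3.5,interpolation=cv2.INTER_CUBIC))
cv2.imwrite("pics/a6.png",np.hstack(pic)[:,:,::-1])
E
```

```text
t 24.075 q [-0.137  0.772  2.301  4.029  1.029  1.503] p [ 495.5 -264.    79.3] w 51.8 gf 0.0 F [-0.17 -0.03 -0.17] M [0.353 0.136 0.048]
[[-0.2657, 0.8365, 0.4793], [0.396, 0.548, -0.7368], [-0.879, -0.0059, -0.4768]]
F jig xyz [ 0.1   0.34 -0.01] grasp in jig [ 0.6  0.7 76.4]
shift [ 0  0 -2] -> [0.0088, 0.0001, 0.0048]
scene 31 [  7.5   6.7 129.2] 137.91127680560325
side 49 [ -6.4   5.2 127.7] 136.20073435163496
```

View pics/a6.png

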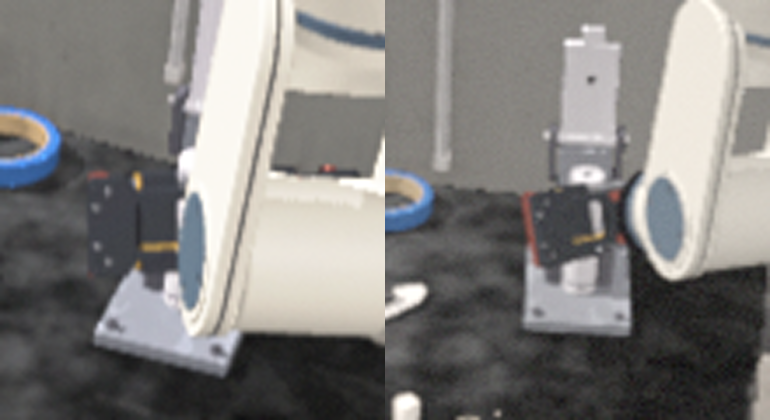

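Released with no residual force. The side view shows the cartridge upright in the V at about (585,175)–(580,290) and the leaf still open. Retreating along the tool axis.

servo_tool(rows=[[0,0,0,0,0,-0.1,54],[0,0,0,0,0,-0.25,54],[0,0,0,0,0,-0.5,54],[0,0,0,0,0,-0.75,54],[0,0,0,-0.22,0,-0.87,30],[0,0,0,-0.44,0,-0.99,0],[0,0,0,-0.44,0,-0.99,0]])

```text
t: 25.05
ee_pos: [422.5, -178.6, 235.3]
orientation: [0.98, 1.857, -0.575]
ft_force: [0.3, 0.6, -0.3]
width: 27.7
grasp_force: 0.0
```

```bash
python3 - <<'E'
from h import *
from scipy.optimize import least_squares
o,R=look(); fit(); k=np.load("k.npy")
for n in("scene","side"):
    snap(n,n+"7"); p,X=cloud(n+"7"); X=X.reshape(-1,3); X=X[~np.isnan(X).any(1)]
    w=X-np.array([485.6,-249.5,12]); m=(np.hypot(w[:,0],w[:,1])<28)&(w[:,2]>55)&(w[:,2]<114); s=w[m]
    if m.sum()>10:
        def res(q):
            a=np.array([q[0],q[1],1]);a/=np.linalg.norm(a); v=s-np.array([q[2],q[3],60]); return np.linalg.norm(v-np.outer(v@a,a),axis=1)-15
        q=least_squares(res,[0,0,0,0],loss='soft_l1').x; t=w[(np.hypot(w[:,0],w[:,1])<12)&(w[:,2]>100)&(w[:,2]<140)]
        print(n,m.sum(),"slope",q[:2].round(3),"axis off seat est",q[2:].round(1),"top z",np.median(t[:,2]) if len(t) else None,len(t))
    # leaf plane
    c=X[(abs(X[:,0]-495)<40)&(X[:,1]<-285)&(X[:,1]>-345)&(X[:,2]>155)&(X[:,2]<228)]
    if len(c)>20: 
        A=np.c_[c[:,0],c[:,2],np.ones(len(c))]; r=least_squares(lambda b:A@b-c[:,1],[0,0,-305],loss='soft_l1').x; print("leaf y=%.3fx+%.3fz+%.1f"%tuple(r),"y at (493,137.5):",r@[493,137.5,1],"y at z200",r@[493,200,1])
J=np.array([np.cos(-1.434),np.sin(-1.434),0]);Y=np.array([-J[1],J[0],0])
Rt=np.stack([-J,-Y,[0,0,-1]],1); print(np.linalg.det(Rt))
P=np.array([485.6,-249.5,0])+J*105+[0,0,330]
qT,c=ik(P,Rt,[[-.6,.3,1.7,0,1.1,-.7]]); print("target",P.round(),qT.round(3).tolist(),c)
q0=o["qpos"]
for s in np.linspace(0,1,9):
    p,A=fk(q0+s*(qT-q0),k); print(s,p.round(0),"z dir",A[:,2].round(2))
E
```

```text
t 25.05 q [0.126 0.271 2.473 4.452 0.944 1.154] p [ 422.5 -178.6  235.3] w 27.7 gf 0.0 F [ 0.3   0.63 -0.31] M [ 0.318  0.168 -0.034]
[[-0.2521, 0.8197, 0.5143], [0.3855, 0.5725, -0.7236], [-0.8876, 0.0158, -0.4604]]
fit [ 3.124e+02  5.632e+02  4.851e+02  3.097e+02 -2.000e-01  7.750e+01
  1.190e+01] 0.23 [0. 0. 0. 0. 0. 0. 0. 0. 0. 0. 0. 0. 0. 0. 0. 0. 0. 0. 0. 0. 0. 0. 0. 0.]
scene 258 slope [ 0.01  -0.001] axis off seat est [-0.7 -0.7] top z 115.69255880769826 11
leaf y=0.144x+-0.050z+-370.7 y at (493,137.5): -306.41645772626254 y at z200 -309.5358296846639
side 154 slope [0.016 0.002] axis off seat est [-4.2  0.2] top z 119.33282364329831 28
leaf y=0.163x+-0.047z+-378.1 y at (493,137.5): -304.3660652670269 y at z200 -307.308675272035
-1.0Traceback (most recent call last):
  File "<stdin>", line 19, in <module>
  File "h.py", line 42, in ik
    r=least_squares(f,np.clip(s,LO+.01,HI-.01),bounds=(LO,HI))
    return func(*args, **kwargs)
    vector_fun = VectorFunction(
        fun_wrapped,
    ...<6 lines>...
        workers=workers
    )
    self._update_fun()
    ~~~~~~~~~~~~~~~~^^
    self.f = self.fun_wrapped(xp_copy(self.x))
             ~~~~~~~~~~~~~~~~^^^^^^^^^^^^^^^^^
    return np.atleast_1d(self.fun(x))
                         ~~~~~~~~^^^
    return self.f(x, *self.args, **self.kwargs)
           ~~~~~~^^^^^^^^^^^^^^^^^^^^^^^^^^^^^^
  File "h.py", line 41, in f
    p,A=fk(q,k); return np.concatenate([(p-P)/100,Ro.from_matrix(A.T@Rt).as_rotvec()])
                                                  ~~~~~~~~~~~~~~^^^^^^^^
  File "scipy/spatial/transform/_rotation.pyx", line 1143, in scipy.spatial.transform._rotation.Rotation.from_matrix
ValueError: Non-positive determinant (left-handed or null coordinate frame) in rotation matrix 0: [[ 0.99894873 -0.03720066  0.026787  ]
 [-0.03634357 -0.99883319 -0.03180264]
 [-0.02793882 -0.03079568  0.99913515]].
```

```bash
cat > tgt.py <<'E'
from h import *
k=np.load("k.npy"); o,R=look()
J=np.array([np.cos(-1.434),np.sin(-1.434),0]);Y=np.array([-J[1],J[0],0]); S=np.array([485.6,-249.5,12])
Rt=np.stack([-J,Y,[0,0,-1]],1)
E
python3 - <<'E'
from tgt import *
P=S+J*105+[0,0,318]
qT,c=ik(P,Rt,[[-.6,.3,1.7,0,1.1,-.7]]); print("target",P.round(),qT.round(3).tolist(),c)
q0=o["qpos"]
for s in np.linspace(0,1,9):
    p,A=fk(q0+s*(qT-q0),k); print(s,p.round(0),"z dir",A[:,2].round(2))
E
```

```text
t 25.15 q [0.127 0.277 2.473 4.452 0.944 1.155] p [ 422.3 -178.4  232.8] w 19.7 gf 0.0 F [ 1.02  1.17 -0.95] M [0.312 0.128 0.023]
[[-0.2564, 0.8199, 0.5119], [0.3857, 0.5724, -0.7236], [-0.8863, 0.0119, -0.463]]
target [ 500. -354.  330.] [-0.635, 0.304, 1.551, -0.0, 1.287, -0.772] 6.352626219672999e-28
0.0 [ 422. -178.  233.] z dir [ 0.51 -0.72 -0.46]
0.125 [ 574. -147.  332.] z dir [ 0.82 -0.55 -0.19]
0.25 [675. -83. 432.] z dir [ 0.97 -0.23  0.06]
0.375 [721.  -7. 497.] z dir [0.97 0.16 0.19]
0.5 [721.  53. 505.] z dir [0.85 0.51 0.11]
0.625 [693.  61. 457.] z dir [ 0.67  0.73 -0.16]
0.75 [646.  -8. 382.] z dir [ 0.46  0.71 -0.54]
0.875 [ 583. -155.  324.] z dir [ 0.25  0.44 -0.87]
1.0 [ 500. -354.  330.] z dir [ 0. -0. -1.]
```

```bash
cat > chunks.py <<'E'
from h import *
def chunks(qs,per,g=0):
    k=np.load("k.npy"); Q=[np.array(qs[0])]
    for a,b,n in zip(qs[:-1],qs[1:],per): Q+=[np.array(a)+(np.array(b)-a)*i/n for i in range(1,n+1)]
    T=[fk(q,k) for q in Q]; i=0
    while i<len(T)-1:
        p0,A0=T[i]; rows=[]
        for j in range(i+1,min(i+11,len(T))):
            r=Ro.from_matrix(A0.T@T[j][1]).as_rotvec()/1.5; d=A0.T@(T[j][0]-p0)/200
            if max(abs(np.r_[r,d]))>1 or np.linalg.norm(r)>1.6: break
            rows.append([*r.round(3).tolist(),*d.round(3).tolist(),g])
        st=[max(np.linalg.norm(T[j][0]-T[j-1][0]) for j in range(i+1,i+1+len(rows))), max(np.linalg.norm(Ro.from_matrix(T[j][1].T@T[j-1][1]).as_rotvec()) for j in range(i+1,i+1+len(rows)))]
        i+=len(rows); print("maxstep",np.round(st,3),"end",T[i][0].round(0),T[i][1][:,2].round(2)); print(json.dumps(rows))
E
python3 - <<'E'
from tgt import *
from chunks import chunks
qT=[-0.635,0.304,1.551,0,1.287,-0.772]; qM=[-.2,.15,2.2,2.2,.35,.3]
chunks([o["qpos"],qM,qT],[13,14])
E
```

```text
t 25.15 q [0.127 0.277 2.473 4.452 0.944 1.155] p [ 422.3 -178.4  232.8] w 19.7 gf 0.0 F [ 1.02  1.17 -0.95] M [0.312 0.128 0.023]
[[-0.2564, 0.8199, 0.5119], [0.3857, 0.5724, -0.7236], [-0.8863, 0.0119, -0.463]]
maxstep [50.284  0.204] end [591. -75. 301.] [ 0.9  -0.28 -0.34]
[[-0.089, -0.024, -0.091, -0.088, 0.235, 0.02, 0], [-0.171, -0.055, -0.187, -0.166, 0.455, 0.015, 0], [-0.246, -0.093, -0.289, -0.231, 0.657, -0.011, 0], [-0.314, -0.137, -0.397, -0.283, 0.836, -0.053, 0], [-0.373, -0.186, -0.509, -0.32, 0.991, -0.103, 0]]
maxstep [28.132  0.225] end [634. -16. 316.] [ 0.87  0.12 -0.48]
[[-0.051, -0.039, -0.123, -0.112, 0.079, 0.031, 0], [-0.095, -0.077, -0.251, -0.198, 0.15, 0.05, 0], [-0.132, -0.112, -0.384, -0.257, 0.208, 0.059, 0], [-0.162, -0.145, -0.521, -0.291, 0.251, 0.064, 0], [-0.187, -0.175, -0.663, -0.3, 0.274, 0.069, 0], [-0.206, -0.2, -0.808, -0.289, 0.275, 0.075, 0], [-0.22, -0.22, -0.957, -0.262, 0.251, 0.086, 0]]
maxstep [28.411  0.228] end [677. -45. 360.] [ 0.71  0.41 -0.57]
[[-0.03, -0.007, -0.149, 0.057, 0.031, -0.008, 0], [0.01, -0.034, -0.293, 0.09, -0.1, 0.035, 0], [0.044, -0.062, -0.438, 0.113, -0.2, 0.064, 0], [0.074, -0.094, -0.581, 0.133, -0.265, 0.081, 0], [0.099, -0.129, -0.722, 0.155, -0.294, 0.087, 0], [0.119, -0.17, -0.861, 0.186, -0.285, 0.081, 0], [0.134, -0.218, -0.995, 0.232, -0.243, 0.063, 0]]
maxstep [61.088  0.212] end [ 534. -299.  320.] [ 0.11  0.1  -0.99]
[[0.03, -0.051, -0.128, -0.074, 0.057, -0.047, 0], [0.063, -0.109, -0.249, -0.174, 0.134, -0.115, 0], [0.099, -0.173, -0.363, -0.295, 0.231, -0.21, 0], [0.14, -0.244, -0.467, -0.429, 0.349, -0.334, 0], [0.187, -0.32, -0.56, -0.569, 0.484, -0.492, 0], [0.24, -0.402, -0.64, -0.707, 0.632, -0.684, 0], [0.299, -0.488, -0.707, -0.836, 0.789, -0.913, 0]]
maxstep [65.394  0.18 ] end [ 500. -354.  330.] [-0.  0. -1.]
[[0.081, -0.061, -0.065, -0.259, -0.174, -0.097, 0]]
```

```bash
python3 - <<'E'
from tgt import *
from chunks import chunks
qT=[-0.635,0.304,1.551,0,1.287,-0.772]; qM=[-.2,.15,2.2,2.2,.35,.3]
chunks([o["qpos"],qM,qT],[17,18])
E
```

```text
t 25.15 q [0.127 0.277 2.473 4.452 0.944 1.155] p [ 422.3 -178.4  232.8] w 19.7 gf 0.0 F [ 1.02  1.17 -0.95] M [0.312 0.128 0.023]
[[-0.2564, 0.8199, 0.5119], [0.3857, 0.5724, -0.7236], [-0.8863, 0.0119, -0.463]]
maxstep [38.759  0.156] end [582. -84. 297.] [ 0.88 -0.32 -0.34]
[[-0.068, -0.017, -0.069, -0.068, 0.181, 0.018, 0], [-0.133, -0.039, -0.141, -0.13, 0.353, 0.021, 0], [-0.194, -0.065, -0.217, -0.186, 0.517, 0.009, 0], [-0.25, -0.095, -0.296, -0.235, 0.668, -0.013, 0], [-0.303, -0.128, -0.377, -0.275, 0.807, -0.044, 0], [-0.35, -0.165, -0.462, -0.306, 0.931, -0.081, 0]]
maxstep [23.683  0.171] end [634. -11. 317.] [ 0.88  0.11 -0.46]
[[-0.042, -0.03, -0.091, -0.092, 0.07, 0.026, 0], [-0.08, -0.06, -0.186, -0.169, 0.136, 0.043, 0], [-0.113, -0.09, -0.284, -0.231, 0.195, 0.053, 0], [-0.142, -0.118, -0.385, -0.277, 0.246, 0.059, 0], [-0.167, -0.145, -0.488, -0.309, 0.288, 0.062, 0], [-0.189, -0.17, -0.594, -0.327, 0.318, 0.064, 0], [-0.206, -0.194, -0.703, -0.332, 0.335, 0.067, 0], [-0.221, -0.215, -0.813, -0.326, 0.339, 0.071, 0], [-0.232, -0.233, -0.926, -0.311, 0.327, 0.079, 
[... 506 characters left out ...]
79, 0.081, 0]]
maxstep [48.722  0.167] end [ 527. -311.  321.] [ 0.09  0.08 -0.99]
[[0.022, -0.036, -0.103, -0.036, 0.04, -0.027, 0], [0.045, -0.076, -0.202, -0.089, 0.093, -0.067, 0], [0.07, -0.121, -0.297, -0.156, 0.16, -0.119, 0], [0.096, -0.17, -0.387, -0.235, 0.242, -0.187, 0], [0.125, -0.223, -0.472, -0.321, 0.337, -0.272, 0], [0.156, -0.28, -0.551, -0.412, 0.445, -0.375, 0], [0.191, -0.342, -0.623, -0.504, 0.564, -0.499, 0], [0.229, -0.406, -0.688, -0.593, 0.692, -0.643, 0], [0.27, -0.474, -0.744, -0.677, 0.826, -0.809, 0], [0.315, -0.545, -0.791, -0.752, 0.962, -0.997, 0]]
maxstep [51.214  0.14 ] end [ 500. -354.  330.] [-0.  0. -1.]
[[0.064, -0.047, -0.049, -0.2, -0.143, -0.071, 0]]
```

servo_tool(rows=[[-0.068,-0.017,-0.069,-0.068,0.181,0.018,0],[-0.133,-0.039,-0.141,-0.13,0.353,0.021,0],[-0.194,-0.065,-0.217,-0.186,0.517,0.009,0],[-0.25,-0.095,-0.296,-0.235,0.668,-0.013,0],[-0.303,-0.128,-0.377,-0.275,0.807,-0.044,0],[-0.35,-0.165,-0.462,-0.306,0.931,-0.081,0]])

```text
t: 25.9
ee_pos: [583.0, -82.7, 293.8]
orientation: [-0.105, 1.961, -0.53]
ft_force: [0.0, 0.6, 0.5]
width: 0.2
grasp_force: 0.0
```

servo_tool(rows=[[-0.042,-0.03,-0.091,-0.092,0.07,0.026,0],[-0.08,-0.06,-0.186,-0.169,0.136,0.043,0],[-0.113,-0.09,-0.284,-0.231,0.195,0.053,0],[-0.142,-0.118,-0.385,-0.277,0.246,0.059,0],[-0.167,-0.145,-0.488,-0.309,0.288,0.062,0],[-0.189,-0.17,-0.594,-0.327,0.318,0.064,0],[-0.206,-0.194,-0.703,-0.332,0.335,0.067,0],[-0.221,-0.215,-0.813,-0.326,0.339,0.071,0],[-0.232,-0.233,-0.926,-0.311,0.327,0.079,0]])

```text
t: 27.02
ee_pos: [634.5, -10.8, 313.6]
orientation: [-1.718, 1.361, -0.923]
ft_force: [-0.7, 0.2, 0.0]
width: 0.6
grasp_force: 0.0
```

```bash
python3 - <<'E'
from tgt import *
from chunks import chunks
qT=[-0.635,0.304,1.551,0,1.287,-0.772]; qM=[-.2,.15,2.2,2.2,.35,.3]
q=o["qpos"]
chunks([q,qM,qT] if q[3]>2.25 else [q,qT],[3,18] if q[3]>2.25 else [19])
E
```

```text
t 27.025 q [-0.161  0.171  2.231  2.457  0.418  0.403] p [634.5 -10.8 313.6] w 0.6 gf 0.0 F [-0.75  0.24  0.02] M [0.051 0.304 0.059]
[[0.1766, -0.4437, 0.8786], [-0.9804, -0.1589, 0.1168], [0.0877, -0.882, -0.4631]]
maxstep [22.693  0.178] end [680. -38. 363.] [ 0.74  0.4  -0.54]
[[-0.013, -0.005, -0.074, 0.021, 0.006, -0.005, 0], [-0.026, -0.008, -0.149, 0.05, 0.012, -0.011, 0], [-0.04, -0.009, -0.224, 0.085, 0.02, -0.019, 0], [-0.01, -0.033, -0.336, 0.099, -0.087, 0.017, 0], [0.017, -0.057, -0.448, 0.109, -0.175, 0.045, 0], [0.042, -0.083, -0.56, 0.118, -0.242, 0.064, 0], [0.064, -0.11, -0.671, 0.128, -0.287, 0.076, 0], [0.082, -0.14, -0.78, 0.142, -0.311, 0.081, 0], [0.098, -0.173, -0.888, 0.164, -0.314, 0.079, 0], [0.11, -0.21, -0.994, 0.196, -0.296, 0.069, 0]]
maxstep [48.722  0.167] end [ 527. -311.  321.] [ 0.09  0.08 -0.99]
[[0.022, -0.036, -0.103, -0.036, 0.04, -0.027, 0], [0.045, -0.076, -0.202, -0.089, 0.093, -0.067, 0], [0.07, -0.121, -0.297, -0.156, 0.16, -0.119, 0], [0.096, -0.17, -0.387, -0.235, 0.242, -0.187, 0], [0.125, -0.223, -0.472, -0.321, 0.337, -0.272, 0], [0.156, -0.28, -0.551, -0.412, 0.445, -0.375, 0], [0.191, -0.342, -0.623, -0.504, 0.564, -0.499, 0], [0.229, -0.406, -0.688, -0.593, 0.692, -0.643, 0], [0.27, -0.474, -0.744, -0.677, 0.826, -0.809, 0], [0.315, -0.545, -0.791, -0.752, 0.962, -0.997, 0]]
maxstep [51.214  0.14 ] end [ 500. -354.  330.] [-0.  0. -1.]
[[0.064, -0.047, -0.049, -0.2, -0.143, -0.071, 0]]
```

Tracking is good, so I'll send the next two chunks.

servo_tool(rows=[[-0.013,-0.005,-0.074,0.021,0.006,-0.005,0],[-0.026,-0.008,-0.149,0.05,0.012,-0.011,0],[-0.04,-0.009,-0.224,0.085,0.02,-0.019,0],[-0.01,-0.033,-0.336,0.099,-0.087,0.017,0],[0.017,-0.057,-0.448,0.109,-0.175,0.045,0],[0.042,-0.083,-0.56,0.118,-0.242,0.064,0],[0.064,-0.11,-0.671,0.128,-0.287,0.076,0],[0.082,-0.14,-0.78,0.142,-0.311,0.081,0],[0.098,-0.173,-0.888,0.164,-0.314,0.079,0],[0.11,-0.21,-0.994,0.196,-0.296,0.069,0]])

```text
t: 28.28
ee_pos: [679.5, -38.6, 362.8]
orientation: [-2.481, -0.43, -1.306]
ft_force: [0.7, -0.7, 0.1]
width: 0.4
grasp_force: 0.0
```

servo_tool(rows=[[0.022,-0.036,-0.103,-0.036,0.04,-0.027,0],[0.045,-0.076,-0.202,-0.089,0.093,-0.067,0],[0.07,-0.121,-0.297,-0.156,0.16,-0.119,0],[0.096,-0.17,-0.387,-0.235,0.242,-0.187,0],[0.125,-0.223,-0.472,-0.321,0.337,-0.272,0],[0.156,-0.28,-0.551,-0.412,0.445,-0.375,0],[0.191,-0.342,-0.623,-0.504,0.564,-0.499,0],[0.229,-0.406,-0.688,-0.593,0.692,-0.643,0],[0.27,-0.474,-0.744,-0.677,0.826,-0.809,0],[0.315,-0.545,-0.791,-0.752,0.962,-0.997,0]])

```text
t: 29.52
ee_pos: [525.0, -311.6, 320.0]
orientation: [2.145, 2.279, 0.186]
ft_force: [0.1, -0.2, 0.3]
width: 0.2
grasp_force: 0.0
```

```bash
python3 - <<'E'
from tgt import *
P=S+J*105+[0,0,318]; go(P,Rt,o,R)
E
```

```text
t 29.525 q [-0.614  0.296  1.589  0.124  1.236 -0.715] p [ 525.  -311.6  320. ] w 0.2 gf 0.0 F [ 0.14 -0.22  0.28] M [-0.065 -0.053  0.034]
[[-0.0642, 0.9942, 0.086], [0.995, 0.0572, 0.0819], [0.0765, 0.0908, -0.9929]]
row [0.0626, -0.0488, -0.0505] [-0.1968, -0.1322, -0.0774]
```

servo_tool(rows=[[0.032,-0.025,-0.025,-0.1,-0.07,-0.04,0],[0.063,-0.049,-0.05,-0.197,-0.132,-0.077,0],[0.063,-0.049,-0.05,-0.197,-0.132,-0.077,0],[0.063,-0.049,-0.05,-0.197,-0.132,-0.077,0]])

```text
t: 30.02
ee_pos: [501.0, -351.8, 331.0]
orientation: [2.067, 2.362, 0.008]
ft_force: [0.9, 0.7, 0.0]
width: 0.9
grasp_force: 0.0
```

```bash
cat > leaf.py <<'E'
from tgt import *
import sys
go(S+J*100+[0,0,205-12],Rt,o,R)
B=np.stack([J,Y,[0,0,1]]); print("tcp in jig",(B@(o["ee_pos"]-S)).round(1))
# arc: hinge at jig x 60, z 125.5
r=float(sys.argv[1])
for th in map(float,sys.argv[2].split(",")):
    n=np.array([np.sin(th),0,np.cos(th)]); L=np.array([-np.cos(th),0,np.sin(th)])
    T=np.array([60,0,125.5])+r*L+n*(4+10*np.sin(th)); P=S+B.T@T; print(th,"jig",T.round(1),end=" "); go(P,Rt,o,R)
E
python3 leaf.py 75 1.62,1.3,1.0
```

```text
t 30.025 q [-0.634  0.301  1.552  0.005  1.285 -0.769] p [ 501.  -351.8  331. ] w 0.9 gf 0.0 F [0.88 0.69 0.03] M [-0.007 -0.157 -0.008]
[[-0.1328, 0.9911, 0.0054], [0.9911, 0.1328, 0.0019], [0.0011, 0.0056, -1.0]]
row [0.0037, -0.0007, -0.0024] [0.0165, -0.0102, 0.6301]
tcp in jig [103.4   1.3 319. ]
1.62 jig [ 77.7   0.  199.7] row [0.0037, -0.0007, -0.0024] [0.1282, -0.0104, 0.5966]
1.3 jig [ 53.1   0.  201.4] row [0.0037, -0.0007, -0.0024] [0.2512, -0.0108, 0.5883]
1.0 jig [ 29.9   0.  195.3] row [0.0037, -0.0007, -0.0024] [0.3669, -0.0114, 0.6189]
```

servo_tool(rows=[[0,0,0,0.01,-0.005,0.25,0],[0,0,0,0.01,-0.01,0.45,0],[0,0,0,0.01,-0.01,0.58,0],[0,0,0,0.05,-0.01,0.6,0],[0,0,0,0.1,-0.01,0.6,0],[0,0,0,0.15,-0.01,0.595,0],[0,0,0,0.2,-0.01,0.59,0],[0,0,0,0.25,-0.01,0.59,0],[0,0,0,0.25,-0.01,0.59,0]])

```text
t: 31.15
ee_pos: [493.1, -302.6, 215.3]
orientation: [2.063, 2.361, 0.007]
ft_force: [0.8, -0.1, 0.7]
width: 0.6
grasp_force: 0.0
```

```bash
python3 leaf.py 75 1.3,1.15,1.0,.85,.7,.55,.4,.25,.1,0; python3 - <<'E'
from h import *
for n in("side","scene"):
    snap(n,n+"8"); X=cloud(n+"8")[1].reshape(-1,3); S=np.array([485.6,-249.5,12]);J=np.array([np.cos(-1.434),np.sin(-1.434)])
    w=X-S; x=w[:,:2]@J; y=w[:,:2]@[-J[1],J[0]]; m=(abs(y)<28)&(x>0)&(x<110)&(w[:,2]>140)&(w[:,2]<215)&(abs(y)>14); 
    if m.sum()>8:
        f=np.polyfit(w[m][:,2],x[m],1); print(n,m.sum(),"leaf x=%.3f z + %.1f -> theta %.2f"%(f[0],f[1],np.pi/2+np.arctan(f[0])))
E
```

```text
t 31.15 q [-0.573  0.361  1.746  0.004  1.028 -0.709] p [ 493.1 -302.6  215.3] w 0.6 gf 0.0 F [ 0.82 -0.15  0.68] M [-0.094 -0.015 -0.034]
[[-0.1344, 0.9909, 0.0075], [0.9909, 0.1344, -0.001], [-0.002, 0.0073, -1.0]]
row [0.0049, 0.0013, -0.0013] [-0.2319, -0.0008, 0.0519]
tcp in jig [5.360e+01 2.000e-01 2.033e+02]
1.3 jig [ 53.1   0.  201.4] row [0.0049, 0.0013, -0.0013] [0.0026, -0.001, 0.0094]
1.15 jig [ 41.3   0.  199.3] row [0.0049, 0.0013, -0.0013] [0.0613, -0.0011, 0.0197]
1.0 jig [ 29.9   0.  195.3] row [0.0049, 0.0013, -0.0013] [0.1184, -0.0014, 0.0396]
0.85 jig [ 19.2   0.  189.4] row [0.0049, 0.0013, -0.0013] [0.1724, -0.0017, 0.0689]
0.7 jig [  9.4   0.  181.8] row [0.0049, 0.0013, -0.0013] [0.2214, -0.0021, 0.107]
0.55 jig [  0.9   0.  172.6] row [0.0049, 0.0013, -0.0013] [0.2639, -0.0025, 0.1531]
0.4 jig [ -6.   0. 162.] row [0.0049, 0.0013, -0.0013] [0.2984, -0.003, 0.206]
0.25 jig [-11.1   0.  150.3] row [0.0049, 0.0013, -0.0013] [0.3238, -0.0035, 0.2642]
0.1 jig [-14.1   0.  138. ] row [0.0049, 0.0013, -0.0013] [0.3393, -0.0039, 0.326]
0.0 jig [-15.    0.  129.5] row [0.0049, 0.0013, -0.0013] [0.3437, -0.0043, 0.3683]
side 126 leaf x=-0.286 z + 92.0 -> theta 1.29
scene 214 leaf x=-0.285 z + 94.4 -> theta 1.29
```

servo_tool(rows=[[0,0,0,0.061,0,0.02,0],[0,0,0,0.118,0,0.04,0],[0,0,0,0.172,0,0.069,0],[0,0,0,0.222,0,0.107,0],[0,0,0,0.268,0,0.153,0],[0,0,0,0.308,0,0.206,0],[0,0,0,0.34,0,0.264,0],[0,0,0,0.355,0,0.3,0],[0,0,0,0.355,0,0.3,0]])

```text
t: 32.38
ee_pos: [483.5, -232.7, 153.9]
orientation: [2.064, 2.362, 0.006]
ft_force: [-0.5, -0.6, -0.1]
width: 0.5
grasp_force: 0.0
```

```bash
python3 leaf.py 80 .15,.1,.05,0; python3 - <<'E'
from h import *
for n in("side","scene"):
    snap(n,n+"9"); X=cloud(n+"9")[1].reshape(-1,3); S=np.array([485.6,-249.5,12]);J=np.array([np.cos(-1.434),np.sin(-1.434)])
    w=X-S; x=w[:,:2]@J; y=w[:,:2]@[-J[1],J[0]]; m=(abs(y)<24)&(x>-45)&(x<50)&(w[:,2]>120)&(w[:,2]<165)&(abs(y)>16)
    if m.sum()>8: f=np.polyfit(x[m],w[m][:,2],1); print(n,m.sum(),f.round(3))
E
```

```text
t 32.375 q [-0.472  0.387  1.88   0.003  0.87  -0.608] p [ 483.5 -232.7  153.9] w 0.5 gf 0.0 F [-0.5  -0.57 -0.12] M [-0.021 -0.08  -0.005]
[[-0.1339, 0.991, 0.0057], [0.991, 0.1339, -0.0003], [-0.0011, 0.0056, -1.0]]
row [0.0038, 0.0007, -0.0016] [-0.5848, 0.0016, -0.2549]
tcp in jig [-16.9   0.3 141.9]
0.15 jig [-18.3   0.  142.9] row [0.0038, 0.0007, -0.0016] [0.0068, -0.0012, -0.005]
0.1 jig [-19.1   0.  138.5] row [0.0038, 0.0007, -0.0016] [0.011, -0.0014, 0.0171]
0.05 jig [-19.7   0.  134. ] row [0.0038, 0.0007, -0.0016] [0.0139, -0.0015, 0.0395]
0.0 jig [-20.    0.  129.5] row [0.0038, 0.0007, -0.0016] [0.0155, -0.0016, 0.0619]
side 61 [-6.30000e-02  1.35464e+02]
scene 101 [-6.50000e-02  1.38326e+02]
```

servo_tool(rows=[[0,0,0,0.007,0,0.018,0],[0,0,0,0.012,0,0.036,0],[0,0,0,0.015,0,0.05,0],[0,0,0,0.015,0,0.06,0],[0,0,0,0.015,0,0.065,0],[0,0,0,0.015,0,0.07,0],[0,0,0,0.015,0,0.07,0]])

```text
t: 33.35
ee_pos: [484.3, -230.7, 144.2]
orientation: [2.062, 2.359, 0.006]
ft_force: [-11.5, 4.7, 36.0]
width: 0.1
grasp_force: 18.0
```

```bash
python3 leaf.py 80 0
```

```text
t 33.35 q [-0.468  0.4    1.889  0.002  0.844 -0.604] p [ 484.3 -230.7  144.2] w 0.1 gf 18.0 F [-11.47   4.67  35.97] M [ 0.39   1.833 -0.102]
[[-0.1338, 0.991, 0.0089], [0.991, 0.1338, -0.0024], [-0.0036, 0.0085, -1.0]]
row [0.0056, 0.0024, -0.0018] [-0.5954, -0.0021, -0.3016]
tcp in jig [-18.9   1.2 132.2]
0.0 jig [-20.    0.  129.5] row [0.0056, 0.0024, -0.0018] [0.0058, -0.0063, 0.0137]
```

servo_tool(rows=[[0,0,0,0,0,-0.05,0],[0,0,0,0,0,-0.2,0],[0,0,0,-0.1,0,-0.4,0],[0,0,0,-0.25,0,-0.65,0],[0,0,0,-0.4,0,-0.9,0],[0,0,0,-0.45,0,-1,0],[0,0,0,-0.45,0,-1,0]])

```text
t: 34.22
ee_pos: [494.8, -320.1, 342.1]
orientation: [2.063, 2.357, 0.007]
ft_force: [0.6, -0.4, -0.7]
width: 0.5
grasp_force: 0.0
```

```bash
cat > chk.py <<'E'
from h import *
from scipy.optimize import least_squares
import sys
o,R=look(); tag=sys.argv[1]; S=np.array([485.6,-249.5,12]);J=np.array([np.cos(-1.434),np.sin(-1.434)])
for n in("wrist","scene","side"):
    snap(n,n+tag); p,X=cloud(n+tag); X=X.reshape(-1,3); w=X-S; x=w[:,:2]@J; y=w[:,:2]@[-J[1],J[0]]
    m=(abs(y)<22)&(x>-26)&(x<40)&(w[:,2]>115)&(w[:,2]<150)&(abs(x)>9)
    if m.sum()>8:
        A=np.c_[x[m],y[m],np.ones(m.sum())]; r=least_squares(lambda b:A@b-w[m][:,2],[0,0,129],loss='soft_l1').x
        print(n,m.sum(),"top plane z=%.3fx+%.3fy+%.1f"%tuple(r),"theta~",-r[0].round(3))
    b=(np.hypot(w[:,0],w[:,1])<26)&(w[:,2]>55)&(w[:,2]<112); s=w[b]
    if b.sum()>20:
        def res(q):
            a=np.array([q[0],q[1],1]);a/=np.linalg.norm(a); v=s-np.array([q[2],q[3],60]); return np.linalg.norm(v-np.outer(v@a,a),axis=1)-15
        q=least_squares(res,[0,0,0,0],loss='soft_l1').x; print(n,b.sum(),"bar slope",q[:2].round(3),"off",q[2:].round(1))
p=np.load("wrist"+tag+".npz")["p"]; s=np.load("side"+tag+".npz")["p"]; u=proj("side"+tag,[485,-250,80.]).astype(int)
cv2.imwrite(f"pics/chk{tag}.png",np.hstack([cv2.resize(p[:230],(500,180)),cv2.resize(s[u[1]-30:u[1]+30,u[0]-47:u[0]+47],(282,180),interpolation=cv2.INTER_CUBIC)])[:,:,::-1])
E
python3 chk.py A
```

```text
t 34.225 q [-0.596  0.252  1.593  0.003  1.287 -0.73 ] p [ 494.8 -320.1  342.1] w 0.5 gf 0.0 F [ 0.63 -0.38 -0.73] M [-0.118 -0.074 -0.006]
[[-0.1327, 0.9911, 0.0096], [0.9912, 0.1327, -0.0027], [-0.004, 0.0092, -1.0]]
wrist 1693 top plane z=0.001x+0.004y+130.4 theta~ -0.001
scene 176 top plane z=0.010x+-0.003y+132.6 theta~ -0.01
scene 222 bar slope [0.006 0.01 ] off [-0.7 -1.2]
side 97 top plane z=-0.003x+0.016y+130.3 theta~ 0.003
side 134 bar slope [ 0.011 -0.015] off [-4.2  1.2]
```

View pics/chkA.png

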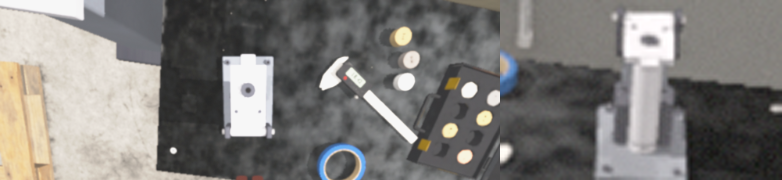

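The left view shows the leaf lying level over the jig at about (248,95). The right view shows the cartridge upright in the V beneath it, near (648,105). The fitted leaf angle is about 0 rad, so I'm handing in.

```bash
python3 -c "
from workcell import ctrl
print(ctrl.close_job())"
```

```text
the job is handed in; nothing more can be done
None
```

The job is handed in (no verdict was returned): I felt the cartridge and found its heavy end to be the +y one, laid it back and let go, then stood it heavy end down in the V; the leaf measures shut at about 0 rad, the arm is clear, and the loose parts were not knowingly touched, though I did not re-measure them.

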